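# Move the sterilized spoons to the grass rack

### The arm

A 6-joint arm with a two-finger parallel gripper is mounted at the origin on the work surface. World frame = base frame: x ahead of the robot, y to its left, z up, the work surface at z = 0. Lengths are in m, angles in rad, forces in N, time in s.
With the tool pointing down it reaches from about 0.425 to 0.95 m from the base axis. Payload 3.5 kg.
Tool frame: the origin (TCP) lies at the very end of the fingers, on their centre line; the grasp point (between the pads) lies 19 mm behind it; y points along the fingers, z is the direction in which the jaws open and shut, and the axes are right-handed (so a half turn about y gives the same grasp; the last joint's range is limited). The gripper opens to 85 mm and grips with 20 to 120 N. Pads are 22 mm wide; open, the fingers measure 114 mm over their backs; the gripper's body (76 mm by 85 mm) begins 54 mm behind the grasp point. The pads swing forward as they close: fully open they stand 13 mm farther back than shut.
Start: joints at [1.196, 0.286, 1.577, -0, 1.279, -0.15], TCP at [0.15, 0.658, 0.211] pointing down, gripper open.
Joint ranges: [-2.77, 2.77], [-0.9, 2.22], [0.21, 2.48], [-1.53, 4.67], [0.24, 2.81], [-2.84, 2.84]. Speed limits (rad/s): [2.79, 2.79, 3.14, 3.14, 3.14, 3.14].

### API

Orientations are given as a unit quaternion [x, y, z, w].
In Python, from plant import ctrl gives the robot as it stands. The module is installed in compiled form; this text tells all that it offers.
- The arm moves only by the tool jog_arm, never from a script. Its argument "deltas" is a list of rows, each a list of 3 entries, a list of its own where there are three numbers: the turn, a rotation vector about the tool's x, y, z in rad, then the shift along the tool's x, y, z in m, then the opening, from 0 (shut) to 1 (fully open). In form: [[[wx, wy, wz], [dx, dy, dz], gripper], ...]. A call has 1 to 10 rows; each row is the pose to reach, as a shift and turn from the pose measured when the call began, along the tool's axes at that moment; what a row does not reach only later rows make up. A row lasts 1/12 s, in which the tool goes at most 41.7 mm and 7.16 degrees, less where a joint would pass 70% of its speed; a pose out of reach is approached as far as the arm can. A call with a gripper value outside its range is refused whole. The fingers move at their own pace and stop on an object; "force" is the grip in N (left out, the last holds). Time passes only in rows, so rows that repeat a pose let the fingers close. It gives the time, the measured TCP pose, the force and the opening at its end, in the units of the state.
- ctrl.get_state(): the state, without advancing time (a new reading comes with each control period).
- ctrl.read_camera(name): name is "scene" or "side" or "wrist"; returns a dict with "pixels" (480x640x3 uint8, blue, green, red), "range_z" (480x640 float32, m along the optical axis (not along the pixel's ray), 0 where there is no reading), "fx", "fy", "cx", "cy" (pixels), "T" (4x4, takes a point from camera to world coordinates); the wrist camera has in their place "mount" (4x4, takes a point from camera to tool coordinates, whose origin is the TCP and whose axes are the tool frame's). Camera axes: x right, y up, looking along -z (the intrinsics and any distortion apply to the point x, -y, -z); pixel columns grow to the right and rows downward; lengths in m; the calibration is good to about 2 mm. A picture is of the moment at which its call begins: read the wrist's pose just before it.
- ctrl.sign_off(): hands the job in, once; it reports no verdict.
The state is a dict: "time": time; "qpos": joint angles; "dq": joint speeds; "joint_efforts": joint torques, N m; "eef_pos": TCP position; "tcp_rot": TCP orientation; "contact_force": force on the tool from outside, world axes, zero at the start; "wrist_torque": the same for the moment, N m; "opening": opening from 0.0 (shut) to 1.0 (fully open).
Only numpy, scipy, OpenCV 4.12 (cv2) and the standard library are available. Lean on these libraries where they do the work, as an engineer would, in place of code of your own. Each camera call takes 0.05 s, during which the arm holds its last target.

### The job

Open the sterilizer case's clear lid, take out every long spoon by raising its handle end over the front lip and drawing it out endwise from under the hood, and press each one down into a row of its own on the grass-shaped rack until the blades of both pairs have snapped around the handle and it lies fully down on the saddles. When all the spoons are in the rack, shut the lid completely; leave the bottle and its two rings as they are.

Things in the scene. Friction and masses are not known exactly. Their poses are not given: they have to be found in the camera images.
- case: pale grey spoon sterilizer case, fixed on the oak board (board top at z = 18 mm): 235 (x) x 230 (y) x 60 mm, origin under its centre, front towards the robot at -x. Four slots along x, 50 mm apart (y = -75, -25, 25, 75 mm). Side walls 56 mm high; front part covered by the clear lid, rear by a fixed hood. Floor 8 mm high: room for fingers beside and under a handle
- lip (a point): middle of the top edge of the case's front end wall, the lip: 5 mm thick, 220 mm long, 42 mm above the case's underside. A spoon in its slot ends just inside the lip, its axis 12 mm lower than the lip's top, so its handle end must rise 25 to 35 mm to pass over it
- hood_edge (a point): middle of the lower front edge of the fixed hood that covers the case from here to its back (x from +40 mm), 56 mm above the case's underside, 4 mm thick. Under it is a shelf 24 mm high for the bowls, with dividers 36 mm high between the slots. A spoon must be drawn about 70 mm along its axis, handle end raised, to bring the bowl out
- front_rest (a point): middle of the top of the case's front rest, a bar 10 mm wide and 24 mm high across the slots; each handle lies on it between two pegs (3 mm thick, 9 mm to either side of the slot's middle, 36 mm high)
- lid (a joint): angle of the case's clear lid: 0 shut, grows as its front rises, 1.9 rad fully open (leaning back over the hood). A stiff hinge: it stays at any angle (0.22 N m of friction)
- lid_hinge (a point): middle of the lid's hinge line, which runs along the case's y axis at the front edge of the hood, 58.5 mm above the case's underside; moves with the case only
- lid_bar (a point): middle of the lid's grip bar: a round bar 10 mm thick, 80 mm long, parallel to the hinge and 193.5 mm from it, held 36 mm in front of the lid's front edge by two arms (43 mm to either side). It can be pinched from above at any lid angle, and turns between the fingers
- rack: sage-green grass-shaped silicone drying rack, fixed on the oak board: base 130 (x) x 230 (y) x 12 mm, origin under its centre. Four rows along its x axis, 55 mm apart; a row holds one handle, level, by two pairs of upright spring blades at x = -32 and +32 mm, each blade 14 mm long in x (50 mm free between the pairs for fingers; 34 mm free below the handle)
- row0 (a point): row 0 of the rack: point on the axis of a fully seated handle, midway between the two blade pairs, 46 mm above the rack's underside; x along the row, z up. Pressed down between the blades (5 to 10 N in all), the handle snaps under their beads and stops on two fixed saddles. Blade tips are 22 mm apart, 36 mm above this point
- row1 (a point): row 1 of the rack: point on the axis of a fully seated handle, midway between the two blade pairs, 46 mm above the rack's underside; x along the row, z up. Works as row0 does
- row2 (a point): row 2 of the rack: point on the axis of a fully seated handle, midway between the two blade pairs, 46 mm above the rack's underside; x along the row, z up. Works as row0 does
- row3 (a point): row 3 of the rack: point on the axis of a fully seated handle, midway between the two blade pairs, 46 mm above the rack's underside; x along the row, z up. Works as row0 does
- spoon0: long-handled stainless spoon, 199 mm, about 60 g: straight round handle 12 mm thick, 170 mm long, and a shallow round bowl 32 mm wide, 8 mm deep. Origin on the axis at mid-handle; handle from x = -85 to +85 mm, bowl centre at +98, tip at +114; undersides level, 6 mm below the axis. Starts in a slot of the case, bowl under the hood, axis 30 mm above the case's underside; may be absent
- spoon1: another long-handled spoon, the same as spoon0 and in another slot; may be absent. In the rack its bowl may point either way
- spoon2: another long-handled spoon, the same as spoon0 and in another slot; may be absent. In the rack its bowl may point either way
- spoon3: another long-handled spoon, the same as spoon0 and in another slot; may be absent. In the rack its bowl may point either way
- bottle: bystander: clear plastic bottle, 68 mm wide, 150 mm high, standing on the board between case and rack, towards the back; origin under its centre
- ring0: bystander: orange bottle ring lying flat on the counter (z = 0) beside the board, 52 mm across, 16 mm high; origin under its centre
- ring1: bystander: the other orange bottle ring, the same

How it is judged:
By the outcome, as a careful person would: the job done as asked, in the order asked, and still so for the second after the job is handed in, with the robot touching nothing.
Of spoon0, spoon1, spoon2, spoon3 only 3 to 4 are there at a start; the rules pass over those that are not, and their reading is None.
At some moment in a run one of spoon0, spoon1, spoon2, spoon3 may be knocked a few centimetres aside while the robot is not near it.
Once in a run the grip may slacken for a moment while it holds something.
It also fails if it takes over 208 s, if anything falls off the work surface, if the arm or the gripper's body presses on something with over 40 N, if the wrist force passes 120 N, or if a joint passes its speed limit or range.

## Working session

There is one attempt and no reset: what is moved stays moved. The work goes in short steps, Python scripts to look and compute and a tool call to move; the robot and the scene stay as the last step left them, time stands still between calls to the robot, and variables do not carry over. Pictures are saved under pics/ and viewed, and the job is handed in when it is done.

Besides the shell and the picture viewer there is one more tool, called after "Request:" as a command line: name --argument value ..., lists and objects as JSON in quotes. jog_arm: Moves the arm, as the interface text tells. Its arguments: {"type":"object","properties":{"deltas":{"type":"array","items":{"type":"array"}},"force":{"type":"number"}},"required":["deltas"]}

```bash
mkdir -p pics; ls
python3 - <<'E'
from plant import ctrl
import cv2,numpy as np
s=ctrl.get_state()
for k in s: print(k,s[k])
for n in ["scene","side","wrist"]:
    c=ctrl.read_camera(n); cv2.imwrite(f"pics/a_{n}.png",c["pixels"])
    np.savez(f"a_{n}.npz",**c)
    print(n,{k:v for k,v in c.items() if k not in("pixels","range_z")})
E
```

```text
pics
time 0.0
qpos [ 1.19599018e+00  2.87187973e-01  1.57818969e+00 -2.53620638e-05
  1.27860462e+00 -1.50015088e-01]
dq [-1.52961632e-03  6.10924947e-04 -2.39697782e-04  1.66055000e-03
  7.10408444e-05 -3.69400530e-04]
joint_efforts [ 7.72631065e-04 -4.05967641e+01 -2.92635351e+01 -1.07220967e-04
  5.74047255e-03 -8.53538637e-06]
eef_pos [0.15018255 0.65734846 0.2091255 ]
tcp_rot [ 0.70346308 -0.07951666  0.07909491 -0.70182675]
contact_force [ 0.09030139 -0.02786339  0.26471003]
wrist_torque [-0.00524187  0.00432017 -0.01394919]
opening 0.9989271071146612
scene {'fx': 478.38272404739376, 'fy': 478.38272404739376, 'cx': 321.92355650452686, 'cy': 236.91084602255046, 'T': array([[-0.10461648, -0.83977418,  0.5327614 ,  1.11260728],
       [ 0.99447154, -0.08346502,  0.06371773,  0.08577959],
       [-0.00904157,  0.53648198,  0.84386334,  0.98146888],
       [ 0.        ,  0.        ,  0.        ,  1.        ]])}
side {'fx': 451.24260644295396, 'fy': 451.24260644295396, 'cx': 315.55368850886987, 'cy': 241.5654118278612, 'T': array([[ 0.99917467,  0.01924261, -0.035773  ,  0.51511416],
       [-0.04059901,  0.50140461, -0.86425988, -1.02455997],
       [ 0.00130613,  0.86499893,  0.50177201,  0.66563159],
       [ 0.        ,  0.        ,  0.        ,  1.        ]])}
wrist {'fx': 371.9569623327302, 'fy': 371.9569623327302, 'cx': 325.32328935303474, 'cy': 235.89215267982954, 'mount': array([[-2.79624549e-04, -9.65181072e-01, -2.61582532e-01,
        -6.53886663e-02],
       [ 6.53564621e-05,  2.61582524e-01, -9.65181112e-01,
        -1.62385172e-01],
       [ 9.99999959e-01, -2.86984442e-04, -1.00640752e-05,
         1.58927687e-04],
       [ 0.00000000e+00,  0.00000000e+00,  0.00000000e+00,
         1.00000000e+00]])}
```

View pics/a_scene.png

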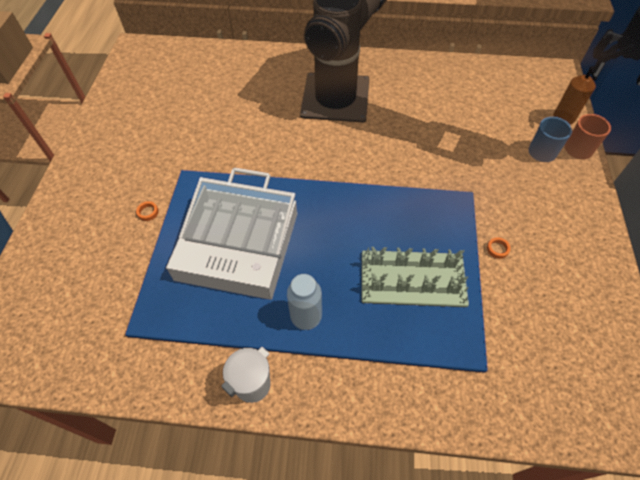

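View pics/a_side.png

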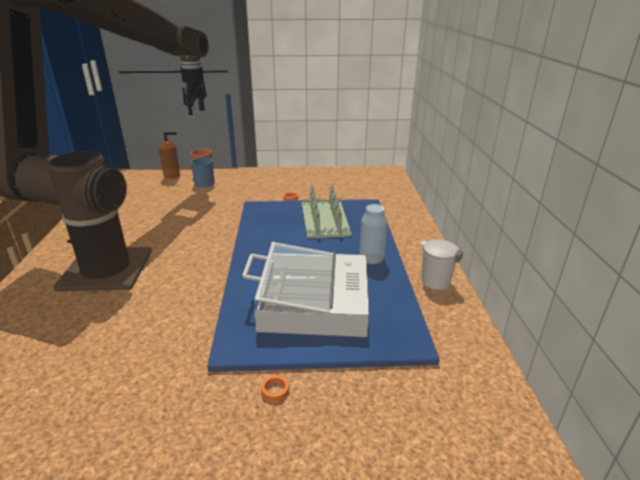

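View pics/a_wrist.png

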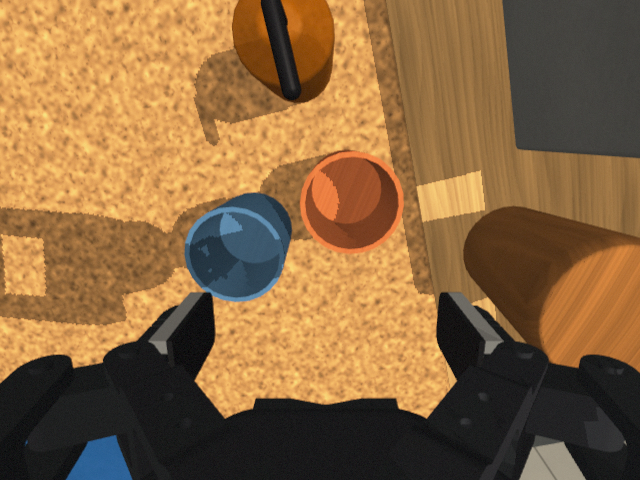

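The scene shows the case at about (235,235) px with its lid shut, the rack at (415,278), the bottle at (305,300) and the rings at (147,210) and (498,246). The handles need an enlarged view.

```bash
cat > h.py <<'E'
import numpy as np,cv2
from scipy.spatial.transform import Rotation as R
def load(n): return dict(np.load(n))
def cloud(c,T=None):
    T=c["T"] if T is None else T
    v,u=np.mgrid[0:480,0:640]; z=c["range_z"]
    p=np.stack([(u-c["cx"])/c["fx"]*z,-(v-c["cy"])/c["fy"]*z,-z],-1)
    return p@T[:3,:3].T+T[:3,3]
def ray(c,u,v,zp,T=None):
    T=c["T"] if T is None else T
    d=np.array([(u-c["cx"])/c["fx"],-(v-c["cy"])/c["fy"],-1])@T[:3,:3].T
    o=T[:3,3]; return o+d*(zp-o[2])/d[2]
def proj(c,p,T=None):
    T=c["T"] if T is None else T
    q=(np.asarray(p)-T[:3,3])@T[:3,:3]
    return np.stack([c["cx"]+c["fx"]*q[...,0]/-q[...,2],c["cy"]-c["fy"]*q[...,1]/-q[...,2]],-1)
def wristT(c,s):
    T=np.eye(4);T[:3,:3]=R.from_quat(s["tcp_rot"]).as_matrix();T[:3,3]=s["eef_pos"]
    return T@c["mount"]
def crop(c,name,x0,y0,x1,y1,k):
    im=cv2.resize(c["pixels"][y0:y1,x0:x1],None,fx=k,fy=k,interpolation=cv2.INTER_CUBIC);cv2.imwrite(name,im)
E
python3 - <<'E'
from h import *
c=load("a_scene.npz"); P=cloud(c)
crop(c,"pics/b_case.png",150,155,310,310,5 if 0 else 4)
crop(c,"pics/b_rack.png",340,235,490,315,5)
s=load("a_side.npz"); crop(s,"pics/b_side.png",220,170,400,350,4)
Q=cloud(s)
for (u,v) in [(400,330),(200,320)]: print(P[v,u])
# rack mask green
hsv=cv2.cvtColor(c["pixels"],cv2.COLOR_BGR2HSV)
m=cv2.inRange(hsv,(30,25,60),(60,255,255)); n,l,st,ce=cv2.connectedComponentsWithStats(m)
i=1+st[1:,4].argmax();print(st[i],hsv[300,400])
pts=P[(l==i)]; sel=(abs(pts[:,2]-0.030)<.008); print(sel.sum(),np.percentile(pts[:,2],[5,50,95]))
print(cv2.minAreaRect((pts[sel][:,:2]*1000).astype(np.float32)))
# case hood top: z 78
for zz in (0.060,0.074,0.078,0.082): pass
b=(P[...,2]>.068)&(P[...,2]<.088)&(P[...,1]<0.02)&(P[...,1]>-.4)&(P[...,0]>.4)&(P[...,0]<.8)
print(b.sum(),cv2.minAreaRect((P[b][:,:2]*1000).astype(np.float32)))
E
```

```text
[0.72058796 0.20227333 0.01798059]
[ 0.74228142 -0.22537283  0.02055874]
[ 362  248  106   59 5424] [ 38  48 187]
3897 [0.02875787 0.03274066 0.08537681]
((597.2899780273438, 227.2288818359375), (130.47825622558594, 228.09286499023438), 3.081430435180664)
5679 ((629.0595703125, -161.63836669921875), (305.3079528808594, 296.9428405761719), 14.82807731628418)
```

View pics/b_case.png

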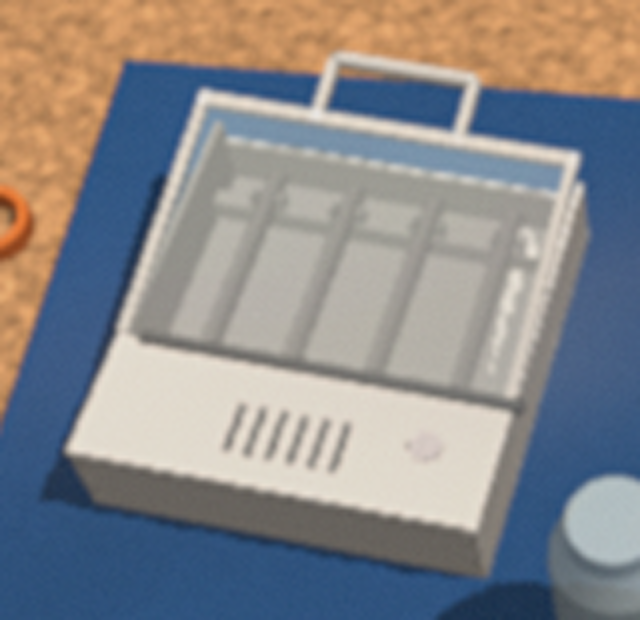

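View pics/b_rack.png

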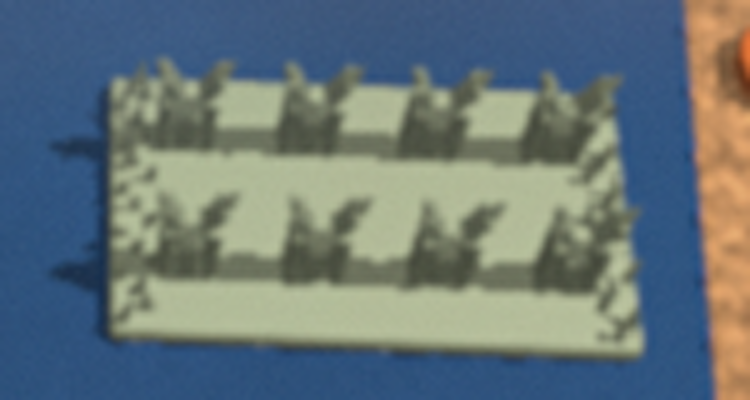

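View pics/b_side.png

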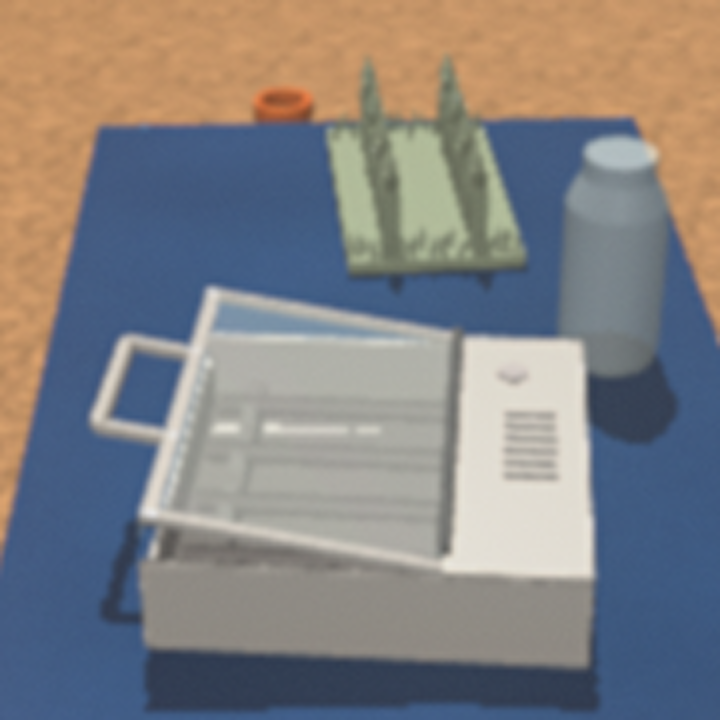

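```bash
cat >> h.py <<'E'
def rz(a): return np.array([[np.cos(a),-np.sin(a),0],[np.sin(a),np.cos(a),0],[0,0,1]])
E
python3 - <<'E'
from h import *
from scipy.optimize import least_squares
c=load("a_scene.npz"); s=load("a_side.npz")
px=np.array([[65,452],[478,530],[130,335],[520,405]])/4+[150,155]
for p in px: print(ray(c,*p,.078))
L=np.array([ray(c,*p,.078) for p in px])
M=np.array([[117.5,115],[117.5,-115],[40,115],[40,-115]])/1000  # sign tbd
# world y left in image? print
def fit(W,M):
    a=M-M.mean(0);b=W[:,:2]-W[:,:2].mean(0)
    th=np.arctan2((a[:,0]*b[:,1]-a[:,1]*b[:,0]).sum(),(a*b).sum())
    r=rz(th)[:2,:2]; t=W[:,:2].mean(0)-r@M.mean(0); return th,t,W[:,:2]-(M@r.T+t)
M[:,1]*=-1
print(fit(L,M))
# side: hood corners crop k=4 off(220,170)
ps=np.array([[583,340],[595,575],[462,335],[445,570]])/4+[220,170]
Ls=np.array([ray(s,*p,.078) for p in ps])
Ms=np.array([[117.5,115],[117.5,-115],[40,115],[40,-115]])/1000
print(fit(Ls,Ms))
# lid bar triangulate: scene crop ends (337,58),(475,77) ; side ends (122,342),(97,422)
def tri(a,b):
    ra=lambda c,u,v:(c["T"][:3,3],c["T"][:3,:3]@np.array([(u-c["cx"])/c["fx"],-(v-c["cy"])/c["fy"],-1]))
    A=[];B=[]
    for c_,u,v in (a,b):
        o,d=ra(c_,u,v);d/=np.linalg.norm(d);K=np.eye(3)-np.outer(d,d);A.append(K);B.append(K@o)
    x,r,_,_=np.linalg.lstsq(np.vstack(A),np.hstack(B),rcond=None);return x,np.sqrt(r)
f=lambda p:np.array(p)/4+[150,155]
g=lambda p:np.array(p)/4+[220,170]
print(tri((c,*f((337,58))),(s,*g((97,420)))),tri((c,*f((475,77))),(s,*g((125,342)))))
P=cloud(c)
print(P[169:180,235:262:6,2])
E
```

```text
[ 0.65442608 -0.30820311  0.078     ]
[ 0.67825946 -0.07879453  0.078     ]
[ 0.57795241 -0.29266085  0.078     ]
[ 0.60104444 -0.06831796  0.078     ]
(np.float64(-0.1097226262786447), array([ 0.54964416, -0.17837078]), array([[ 0.00058131, -0.00265732],
       [-0.00077091, -0.00186564],
       [ 0.00114159,  0.00439849],
       [-0.00095198,  0.00012447]]))
(np.float64(-0.11233981280685999), array([ 0.54994284, -0.18338559]), array([[-1.41154324e-03, -9.43744064e-04],
       [-5.21695954e-04,  1.78437782e-03],
       [ 1.41414098e-03, -8.92626309e-04],
       [ 5.19098213e-04,  5.19925516e-05]]))
(array([ 0.39415034, -0.20709849,  0.11027804]), array([0.00036767])) (array([ 0.4012505 , -0.12348411,  0.10899344]), array([0.00155793]))
[[0.11731964 0.11758409 0.0032642  0.00302771 0.00270858]
 [0.1151031  0.11447067 0.11712049 0.00044424 0.00157209]
 [0.11085269 0.1153012  0.1150737  0.11419083 0.11624811]
 [0.00128861 0.11196422 0.11269358 0.11542602 0.11654009]
 [0.001739   0.00158507 0.11037876 0.11670333 0.11633808]
 [0.0187781  0.01907365 0.02060511 0.10993019 0.11443062]
 [0.02190076 0.01891226 0.02168761 0.02065806 0.10876097]
 [0.01873858 0.02086212 0.0204759  0.02056172 0.01675778]
 [0.01880847 0.02226826 0.01997736 0.01742896 0.01832336]
 [0.01903389 0.02250689 0.01970899 0.02032847 0.02291622]
 [0.01867541 0.02088196 0.0213023  0.02283446 0.02164255]]
```

```bash
cat >> h.py <<'E'
CY=-0.111; CO=np.array([.550,-.181,.018]); 
RY=None
def case(x,y,z): return CO+rz(CY)@np.array([x,y,z])/1000   # mm in
def Rt(zdir_yaw,pitch=0):
    # tool z horizontal at world yaw; tool y down; pitch about tool z
    z=np.array([np.cos(zdir_yaw),np.sin(zdir_yaw),0]);y=np.array([0,0,-1.]);x=np.cross(y,z)
    return np.stack([x,y,z],1)@R.from_rotvec([0,0,pitch]).as_matrix()
def delta(s,pos,Rg):
    """turn and shift (tool axes now) to bring TCP to pos with rotation Rg"""
    R0=R.from_quat(s["tcp_rot"]).as_matrix()
    return np.round(R.from_matrix(R0.T@Rg).as_rotvec(),3),np.round(R0.T@(np.asarray(pos)-s["eef_pos"]),4)
E
python3 - <<'E'
from h import *
from plant import ctrl
s=ctrl.get_state(); print(R.from_quat(s["tcp_rot"]).as_matrix().round(3))
bar=case(-152.8,0,93); print("bar",bar, "hinge",case(40,0,58.5))
for yaw in (CY,CY+np.pi,CY+np.pi/2,CY-np.pi/2):
    print(yaw,delta(s,bar+[0,0,.06],Rt(yaw)))
c=load("a_scene.npz"); P=cloud(c)
# bottle
print(ray(c,303,285,.168))
E
```

```text
[[ 0.975 -0.001  0.223]
 [-0.223 -0.002  0.975]
 [-0.    -1.    -0.002]]
bar [ 0.39814036 -0.16407401  0.111     ] hinge [ 0.58975383 -0.18543089  0.0765    ]
-0.111 (array([2.000e-03, 1.457e+00, 1.000e-03]), array([ 0.4248,  0.0397, -0.7455]))
3.030592653589793 (array([ 1.000e-03, -1.685e+00, -2.000e-03]), array([ 0.4248,  0.0397, -0.7455]))
1.4597963267948966 (array([ 0.002, -0.114, -0.   ]), array([ 0.4248,  0.0397, -0.7455]))
-1.6817963267948965 (array([1.000e-03, 3.028e+00, 3.000e-03]), array([ 0.4248,  0.0397, -0.7455]))
[ 7.09963041e-01 -2.93293622e-05  1.68000000e-01]
```

Request:
jog_arm --deltas '[[[0,1.457,0],[0.392,-0.04,-0.277],0.3],[[0,1.457,0],[0.392,-0.04,-0.277],0.3],[[0,1.457,0],[0.392,-0.04,-0.277],0.3],[[0,1.457,0],[0.392,-0.04,-0.277],0.3],[[0,1.457,0],[0.392,-0.04,-0.277],0.3],[[0,1.457,0],[0.392,-0.04,-0.277],0.3],[[0,1.457,0],[0.392,-0.04,-0.277],0.3],[[0,1.457,0],[0.392,-0.04,-0.277],0.3],[[0,1.457,0],[0.392,-0.04,-0.277],0.3],[[0,1.457,0],[0.392,-0.04,-0.277],0.3]]' --force 60

```text
time: 0.98
eef_pos: [0.4281, 0.3468, 0.2445]
tcp_rot: [0.523, -0.477, 0.477, -0.521]
contact_force: [1.4, 0.4, -0.7]
opening: 0.3
```

```bash
cat > st.py <<'E'
from h import *
from plant import ctrl
s=ctrl.get_state()
def show():
    print("t %.2f pos %s zyaw %.3f q %s F %s op %.3f"%(s["time"],np.round(s["eef_pos"],4),np.arctan2(*R.from_quat(s["tcp_rot"]).as_matrix()[[1,0],2]),np.round(s["qpos"],2),np.round(s["contact_force"],1),s["opening"]))
show()
E
python3 - <<'E'
from st import *
bar=case(-152.8,0,93)
print(delta(s,bar+[0,0,.04],Rt(CY)))
E
```

```text
t 0.98 pos [0.4281 0.3468 0.2445] zyaw 0.090 q [ 0.5  -0.01  1.85 -0.    1.31  0.41] F [ 1.4  0.4 -0.7] op 0.300
(array([0.001, 0.201, 0.002]), array([ 0.5059,  0.0943, -0.0757]))
```

Request:
jog_arm --deltas '[[[0,0.201,0],[0.3,0.02,0.013],0.3],[[0,0.201,0],[0.3,0.02,0.013],0.3],[[0,0.201,0],[0.3,0.02,0.013],0.3],[[0,0.201,0],[0.3,0.02,0.013],0.3],[[0,0.201,0],[0.3,0.02,0.013],0.3],[[0,0.201,0],[0.3,0.02,0.013],0.3],[[0,0.201,0],[0.506,0.06,-0.076],0.3],[[0,0.201,0],[0.506,0.06,-0.076],0.3],[[0,0.201,0],[0.506,0.06,-0.076],0.3],[[0,0.201,0],[0.506,0.06,-0.076],0.3]]'

```text
time: 1.82
eef_pos: [0.4219, -0.0604, 0.202]
tcp_rot: [0.472, -0.527, 0.527, -0.471]
contact_force: [0.9, 0.5, -0.5]
opening: 0.298
```

Run:
```python
from st import *
bar=case(-152.8,0,93)
print(delta(s,bar+[0,0,.03],Rt(CY)))
```

```text
t 1.82 pos [ 0.4219 -0.0604  0.202 ] zyaw -0.111 q [-0.38 -0.29  2.17 -0.    1.26 -0.27] F [ 0.9  0.5 -0.5] op 0.298
(array([0.   , 0.   , 0.002]), array([ 0.1055,  0.0612, -0.0121]))
```

Request:
jog_arm --deltas '[[[0,0,0.002],[0.1055,0.04,-0.012],0.3],[[0,0,0.002],[0.1055,0.04,-0.012],0.3],[[0,0,0.002],[0.1055,0.04,-0.012],0.3],[[0,0,0.002],[0.1055,0.04,-0.012],0.3],[[0,0,0.002],[0.1055,0.04,-0.012],0.3]]'

```text
time: 2.23
eef_pos: [0.3972, -0.1649, 0.1613]
tcp_rot: [-0.471, 0.529, -0.527, 0.471]
contact_force: [-0.2, 0.3, -0.2]
opening: 0.299
```

Run:
```python
from st import *
c=ctrl.read_camera("wrist"); cv2.imwrite("pics/c1.png",c["pixels"]); T=wristT(c,s)
bar=case(-152.8,0,93)
print(delta(s,bar+[0,0,-.019],Rt(CY)), proj(c,[case(-152.8,y,93) for y in(-40,0,40)],T))
```

```text
t 2.23 pos [ 0.3972 -0.1649  0.1613] zyaw -0.115 q [-0.63 -0.23  2.2   0.    1.18 -0.52] F [-0.2  0.3 -0.2] op 0.299
(array([ 0.002, -0.004, -0.002]), array([-0.0008,  0.0693,  0.001 ])) [[325.85743905 309.55011869]
 [325.6592436  248.35039576]
 [325.44163502 181.15619704]]
```

View pics/c1.png

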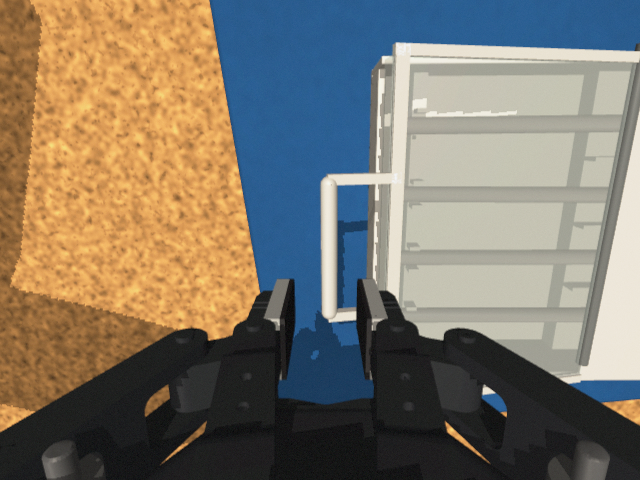

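The bar (column 329, rows 178–318) is centred between the fingers, about 2 mm towards the case. I'll descend and pinch it.

Request:
jog_arm --deltas '[[[0,-0.004,-0.002],[-0.001,0.035,0.003],0.3],[[0,-0.004,-0.002],[-0.001,0.06,0.003],0.3],[[0,-0.004,-0.002],[-0.001,0.069,0.003],0.3],[[0,-0.004,-0.002],[-0.001,0.069,0.003],0.0],[[0,-0.004,-0.002],[-0.001,0.069,0.003],0.0],[[0,-0.004,-0.002],[-0.001,0.069,0.003],0.0],[[0,-0.004,-0.002],[-0.001,0.069,0.003],0.0]]' --force 30

```text
time: 2.87
eef_pos: [0.4026, -0.164, 0.0949]
tcp_rot: [0.472, -0.525, 0.528, -0.472]
contact_force: [0.3, -0.2, -0.2]
opening: -0.003
```

Run:
```python
from st import *
h=case(40,0,58.5); g=s["eef_pos"]+[0,0,.019]; v=rz(CY).T@(g-h); print(v,np.hypot(v[0],v[2]))
R0=R.from_quat(s["tcp_rot"]).as_matrix()
th0=np.arctan2(v[2],-v[0]);print(th0)
for th in (.3,.5,.8,1.1,1.4,1.6,1.75,1.85):
    p=h+rz(CY)@np.array([-.1935*np.cos(th),v[1],.1935*np.sin(th)])
    print(th,(R0.T@(p-g)).round(4))
```

```text
t 2.87 pos [ 0.4026 -0.164   0.0949] zyaw -0.108 q [-0.62 -0.13  2.25 -0.    1.02 -0.51] F [ 0.3 -0.2 -0.2] op -0.003
[-0.18840608  0.00056375  0.03742802] 0.19208775819557752
0.1961030510468228
0.3 [ 0.0001 -0.0197  0.0036]
0.5 [ 0.0002 -0.0553  0.0188]
0.8 [ 0.0005 -0.1012  0.0539]
1.1 [ 0.0007 -0.1347  0.1011]
1.4 [ 0.0009 -0.1527  0.156 ]
1.6 [ 0.0011 -0.1553  0.1946]
1.75 [ 0.0011 -0.1522  0.2234]
1.85 [ 0.0012 -0.1478  0.2422]
```

Run:
```python
from st import *
for n in("wrist","scene","side"):
    c=ctrl.read_camera(n); cv2.imwrite(f"pics/d_{n}.png",c["pixels"]); np.savez(f"d_{n}.npz",**c)
crop(load("d_scene.npz"),"pics/d_sc.png",150,120,310,270,4)
crop(load("d_side.npz"),"pics/d_si.png",190,170,350,320,4)
```

```text
t 2.87 pos [ 0.4026 -0.164   0.0949] zyaw -0.108 q [-0.62 -0.13  2.25 -0.    1.02 -0.51] F [ 0.3 -0.2 -0.2] op -0.003
```

View pics/d_wrist.png

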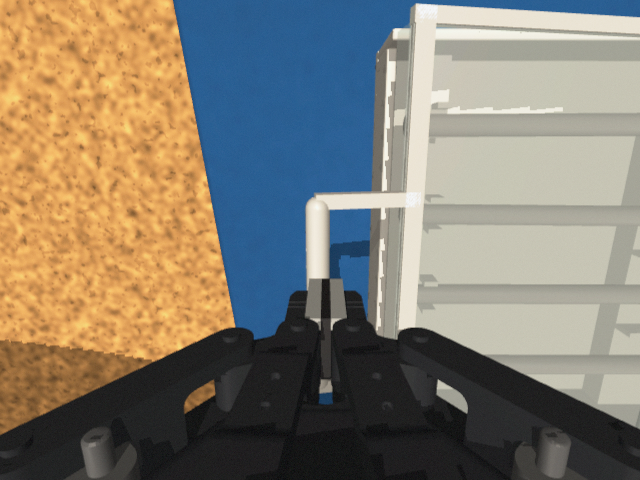

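View pics/d_si.png

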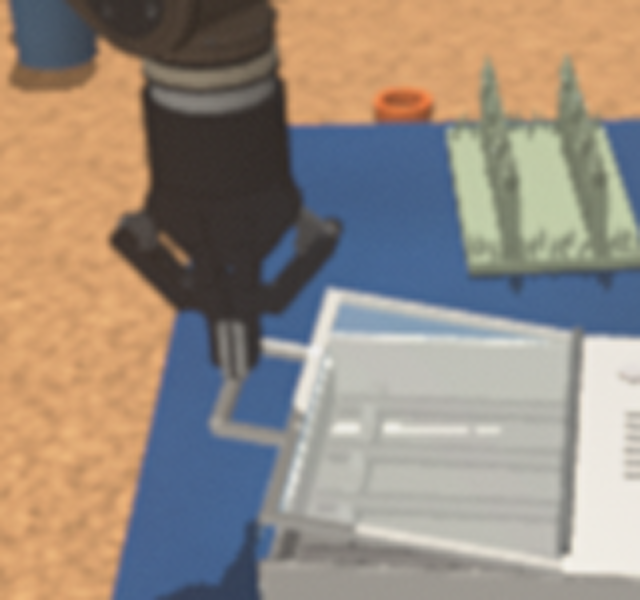

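The fingers closed above the bar: in the side view their tip (235,375) stands over it. I'll measure the bar's height with the wrist camera's range.

Run:
```python
from st import *
c=load("d_wrist.npz"); P=cloud(c,wristT(c,s))
for v in (215,230,245,260):
    for u in (312,317,322): 
        w=rz(CY).T@(P[v,u]-CO); print(v,u,P[v,u].round(4),(w*1000).round(1))
for u,v in ((430,100),(411,250),(420,15)): print((rz(CY).T@(P[v,u]-CO)*1000).round(1))
```

```text
t 3.02 pos [ 0.4019 -0.1639  0.0942] zyaw -0.109 q [-0.62 -0.13  2.25 -0.    1.02 -0.51] F [ 0.4 -0.5 -0.1] op 0.000
215 312 [ 0.4011 -0.1282  0.1113] [-153.8   36.    93.3]
215 317 [ 0.4031 -0.1283  0.1118] [-151.8   36.1   93.8]
215 322 [ 0.4051 -0.1285  0.112 ] [-149.9   36.1   94. ]
230 312 [ 0.4004 -0.1342  0.1119] [-153.9   30.    93.9]
230 317 [ 0.4023 -0.1347  0.1107] [-151.9   29.7   92.7]
230 322 [ 0.4044 -0.1349  0.1108] [-149.9   29.7   92.8]
245 312 [ 0.3996 -0.1408  0.1106] [-154.    23.3   92.6]
245 317 [ 0.4017 -0.1407  0.1116] [-151.9   23.6   93.6]
245 322 [ 0.4037 -0.1412  0.1108] [-149.9   23.4   92.8]
260 312 [ 0.3989 -0.1467  0.1121] [-153.9   17.3   94.1]
260 317 [ 0.4009 -0.1471  0.1115] [-151.9   17.1   93.5]
260 322 [ 0.403  -0.1469  0.1127] [-149.8   17.6   94.7]
[-107.6   80.1   83.8]
[-111.3   18.7   84.6]
[-114.2  109.    86.7]
```

Run:
```python
from st import *
crop(load("d_side.npz"),"pics/d_si2.png",225,225,285,285,10)
crop(load("d_wrist.npz"),"pics/d_w2.png",260,250,400,410,5)
c=load("d_side.npz");sc=load("d_scene.npz")
print(proj(c,s["eef_pos"]),proj(c,case(-152,-40,88)),proj(c,case(-152,0,88)))
```

```text
t 3.02 pos [ 0.4019 -0.1639  0.0942] zyaw -0.109 q [-0.62 -0.13  2.25 -0.    1.02 -0.51] F [ 0.4 -0.5 -0.1] op 0.000
[250.1414329  270.10385321] [244.80161188 275.8647592 ] [248.43946926 265.8507624 ]
```

View pics/d_si2.png

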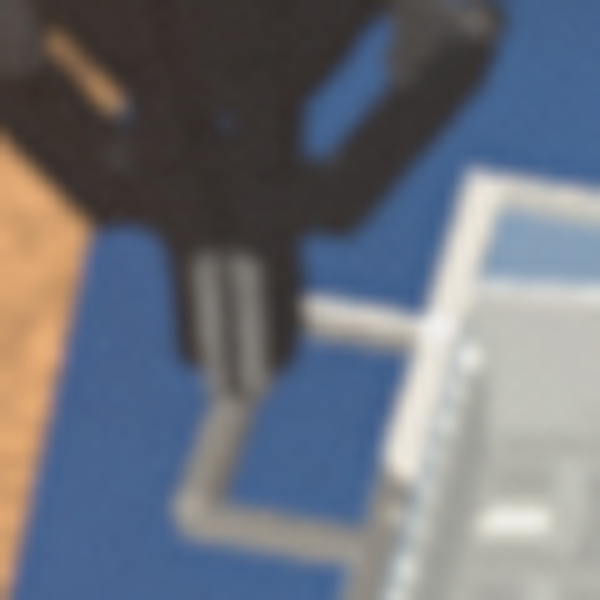

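View pics/d_w2.png

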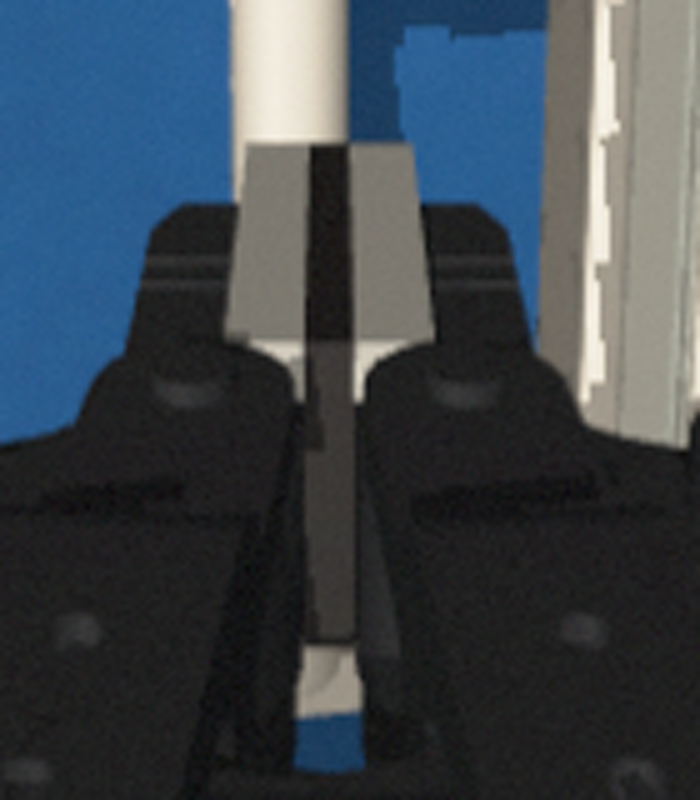

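```bash
python3 - <<'E'
from st import *
c=load("d_wrist.npz"); m=c["mount"]
I=cloud(c,m)
for v in (276,280,284,290,300,315,325): print(v,[(I[v,u]*1000).round(1).tolist() for u in(312,326,338)])
print(proj(c,np.array([[0,0,0],[0,-.01,0],[-.011,0,0],[.011,0,0]]),m))
E
grep -c . h.py
```

```text
t 3.02 pos [ 0.4019 -0.1639  0.0942] zyaw -0.109 q [-0.62 -0.13  2.25 -0.    1.02 -0.51] F [ 0.4 -0.5 -0.1] op 0.000
276 [[-9.8, -18.1, -4.8], [-8.8, -15.6, 1.0], [27.5, 77.7, 9.5]]
280 [[-11.4, -26.4, -4.6], [-11.5, -26.8, 0.9], [-11.2, -26.0, 5.6]]
284 [[-11.1, -29.7, -4.4], [-11.6, -31.1, 0.9], [-11.0, -29.6, 5.5]]
290 [[-11.3, -36.0, -4.2], [-11.2, -35.7, 0.9], [-11.0, -35.3, 5.3]]
300 [[-11.3, -44.7, -3.9], [-11.4, -44.8, 0.9], [-11.4, -44.8, 5.0]]
315 [[-10.7, -54.5, -3.6], [-11.3, -55.6, 0.9], [-11.4, -55.8, 4.6]]
325 [[-12.1, -63.5, -3.3], [-8.0, -56.0, 0.9], [-12.5, -64.2, 4.3]]
[[323.87337802 281.51612038]
 [323.80208725 290.10593471]
 [323.8557312  259.20098133]
 [323.89045167 303.10647341]]
33
```

Request:
jog_arm --deltas '[[[0,0,0],[0,-0.02,-0.002],0.3],[[0,0,0],[0,-0.02,-0.002],0.3],[[0,0,0],[0,-0.02,-0.002],0.3],[[0,0,0],[0,-0.02,-0.002],0.3]]'

```text
time: 3.35
eef_pos: [0.4, -0.1638, 0.1142]
tcp_rot: [0.472, -0.525, 0.528, -0.472]
contact_force: [0.5, 0.5, -0.5]
opening: 0.298
```

Run:
```python
from st import *
c=ctrl.read_camera("wrist"); cv2.imwrite("pics/e.png",c["pixels"]); I=cloud(c,c["mount"])
for v in range(270,300,3): print(v,[(I[v,u]*1000).round(0).tolist() for u in(285,290,325,360,366)])
```

```text
t 3.35 pos [ 0.4    -0.1638  0.1142] zyaw -0.109 q [-0.62 -0.17  2.24 -0.    1.07 -0.51] F [ 0.5  0.5 -0.5] op 0.298
270 [[30.0, 97.0, -29.0], [30.0, 97.0, -25.0], [-5.0, 2.0, 1.0], [31.0, 98.0, 27.0], [31.0, 98.0, 31.0]]
273 [[33.0, 98.0, -29.0], [33.0, 97.0, -25.0], [-4.0, 1.0, 1.0], [33.0, 98.0, 27.0], [33.0, 97.0, 31.0]]
276 [[35.0, 97.0, -29.0], [35.0, 97.0, -26.0], [-2.0, 2.0, 1.0], [35.0, 98.0, 27.0], [35.0, 98.0, 31.0]]
279 [[-11.0, -26.0, -15.0], [-11.0, -25.0, -13.0], [-1.0, 1.0, 1.0], [-11.0, -25.0, 14.0], [-11.0, -24.0, 17.0]]
282 [[-11.0, -28.0, -15.0], [-11.0, -27.0, -13.0], [1.0, 3.0, 1.0], [-11.0, -28.0, 14.0], [-12.0, -29.0, 16.0]]
285 [[-11.0, -30.0, -15.0], [-11.0, -31.0, -13.0], [2.0, 1.0, 1.0], [-11.0, -30.0, 14.0], [-11.0, -31.0, 16.0]]
288 [[-11.0, -34.0, -14.0], [-11.0, -34.0, -12.0], [4.0, 1.0, 1.0], [-11.0, -34.0, 14.0], [-12.0, -35.0, 16.0]]
291 [[-11.0, -37.0, -14.0], [-12.0, -37.0, -12.0], [5.0, 1.0, 1.0], [-10.0, -34.0, 14.0], [-11.0, -36.0, 16.0]]
294 [[-11.0, -39.0, -14.0], [-11.0, -38.0, -12.0], [7.0, 2.0, 1.0], [-9.0, -35.0, 14.0], [-11.0, -39.0, 15.0]]
297 [[-11.0, -42.0, -13.0], [-9.0, -38.0, -12.0], [8.0, 1.0, 1.0], [-8.0, -36.0, 13.0], [-11.0, -42.0, 15.0]]
```

View pics/e.png

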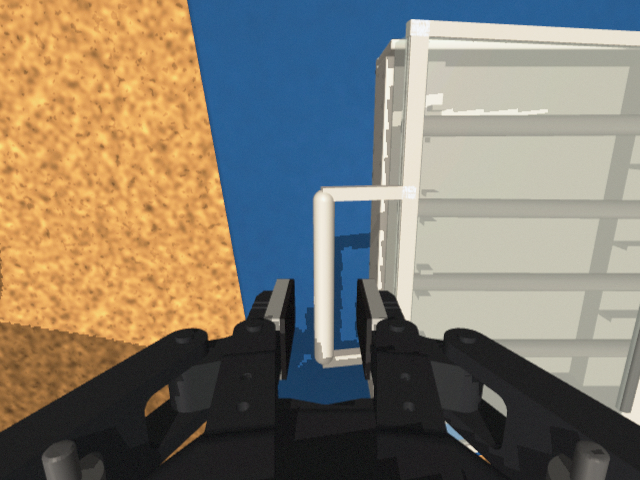

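The wrist range puts the fingertips about 24 mm short of the reported TCP, and the bar's top at z ≈ 0.112. So I'll go deeper by that much and pinch again.

Request:
jog_arm --deltas '[[[0,0,0],[0,0.03,0],0.3],[[0,0,0],[0,0.043,0],0.3],[[0,0,0],[0,0.043,0],0.3],[[0,0,0],[0,0.043,0],0.0],[[0,0,0],[0,0.043,0],0.0],[[0,0,0],[0,0.043,0],0.0],[[0,0,0],[0,0.043,0],0.0]]'

```text
time: 3.98
eef_pos: [0.3994, -0.1634, 0.071]
tcp_rot: [0.472, -0.526, 0.527, -0.472]
contact_force: [-2.2, 1.8, -2.3]
opening: 0.103
```

Run:
```python
from st import *
h=case(40,0,58.5); R0=R.from_quat(s["tcp_rot"]).as_matrix()
g=s["eef_pos"]+R0@[0,-.036,0]; v=rz(CY).T@(g-h); print(v,np.hypot(v[0],v[2]))
th0=np.arctan2(v[2],-v[0]);print(th0)
r=np.hypot(v[0],v[2])
for th in (.3,.5,.8,1.1,1.4,1.6,1.75,1.85):
    p=h+rz(CY)@np.array([-r*np.cos(th),v[1],r*np.sin(th)])
    print(th,(R0.T@(p-g)).round(4))
```

```text
t 3.98 pos [ 0.3994 -0.1634  0.071 ] zyaw -0.108 q [-0.62 -0.09  2.26 -0.    0.97 -0.51] F [-2.2  1.8 -2.3] op 0.103
[-0.19166006  0.00083858  0.03045578] 0.1940647686787702
0.1575876116737273
0.3 [ 0.0001 -0.0269  0.0063]
0.5 [ 0.0002 -0.0626  0.0214]
0.8 [ 0.0003 -0.1087  0.0565]
1.1 [ 0.0005 -0.1424  0.1037]
1.4 [ 0.0007 -0.1607  0.1588]
1.6 [ 0.0008 -0.1634  0.1974]
1.75 [ 0.0008 -0.1604  0.2263]
1.85 [ 0.0009 -0.1559  0.2452]
```

Request:
jog_arm --deltas '[[[0,0,0],[0,-0.0175,0.0037],0],[[0,0,0],[0,-0.0378,0.0101],0],[[0,0,0],[0,-0.0591,0.0196],0],[[0,0,0],[0,-0.079,0.0316],0],[[0,0,0],[0,-0.0974,0.0459],0],[[0,0,0],[0,-0.114,0.0622],0],[[0,0,0],[0,-0.1284,0.0804],0],[[0,0,0],[0,-0.1406,0.1003],0],[[0,0,0],[0,-0.1503,0.1214],0],[[0,0,0],[0,-0.1574,0.1436],0]]'

```text
time: 4.82
eef_pos: [0.543, -0.1791, 0.2313]
tcp_rot: [0.473, -0.525, 0.527, -0.472]
contact_force: [-4.2, -0.1, 1.8]
opening: 0.1
```

```bash
cat > arc.py <<'E'
from st import *
import sys
h=case(40,0,58.5); R0=R.from_quat(s["tcp_rot"]).as_matrix()
g=s["eef_pos"]+R0@[0,-.036,0]; v=rz(CY).T@(g-h); th0=np.arctan2(v[2],-v[0]);r=np.hypot(v[0],v[2]);print(th0,r)
r=.194
for th in map(float,sys.argv[1:]):
    p=h+rz(CY)@np.array([-r*np.cos(th),v[1],r*np.sin(th)])
    print(th,(R0.T@(p-g)).round(4).tolist())
E
python3 arc.py 1.4 1.52 1.64 1.75 1.85
```

```text
t 4.82 pos [ 0.543  -0.1791  0.2313] zyaw -0.108 q [-0.49  0.04  1.81 -0.    1.28 -0.39] F [-4.2 -0.1  1.8] op 0.100
1.328051787589457 0.1965189532148171
1.4 [0.0, -0.0004, 0.0143]
1.52 [0.0001, -0.0029, 0.0374]
1.64 [0.0002, -0.0027, 0.0607]
1.75 [0.0002, -0.0, 0.0818]
1.85 [0.0003, 0.0044, 0.1007]
```

Request:
jog_arm --deltas '[[[0,0,0],[0,-0.0005,0.0143],0],[[0,0,0],[0,-0.003,0.0374],0],[[0,0,0],[0,-0.0027,0.0607],0],[[0,0,0],[0,0,0.0818],0],[[0,0,0],[0,0.0035,0.097],0],[[0,0,0],[0,0.0035,0.097],0],[[0,0,0],[0,0.0035,0.097],0.3],[[0,0,0],[0,0.0035,0.097],0.35],[[0,0,0],[0,-0.04,0.097],0.35],[[0,0,0],[0,-0.07,0.08],0.35]]'

```text
time: 5.65
eef_pos: [0.6215, -0.1871, 0.2995]
tcp_rot: [-0.473, 0.527, -0.526, 0.471]
contact_force: [-0.1, -0.2, 1.0]
opening: 0.349
```

Run:
```python
from st import *
for n in("scene","side","wrist"):
    c=ctrl.read_camera(n); np.savez(f"f_{n}.npz",**c)
c=load("f_scene.npz");crop(c,"pics/f_sc.png",150,130,310,280,4)
c=load("f_side.npz");crop(c,"pics/f_si.png",190,170,390,350,3)
cv2.imwrite("pics/f_w.png",load("f_wrist.npz")["pixels"])
```

```text
t 5.65 pos [ 0.6215 -0.1871  0.2995] zyaw -0.108 q [-0.45  0.18  1.54 -0.    1.42 -0.34] F [-0.1 -0.2  1. ] op 0.349
```

View pics/f_sc.png

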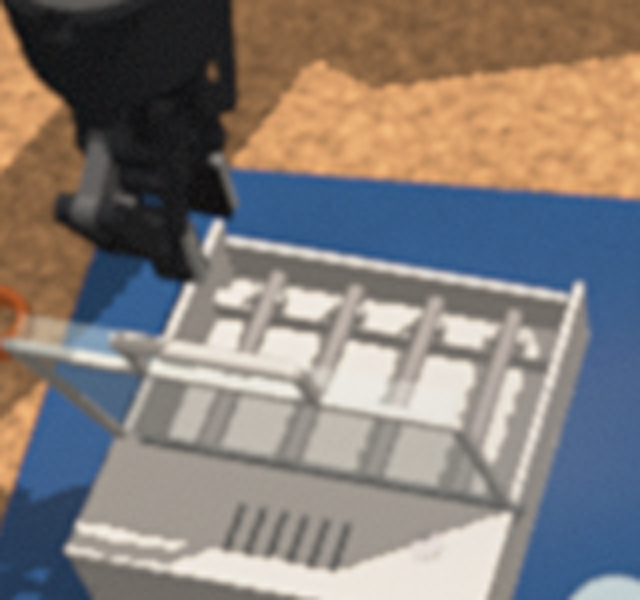

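View pics/f_si.png

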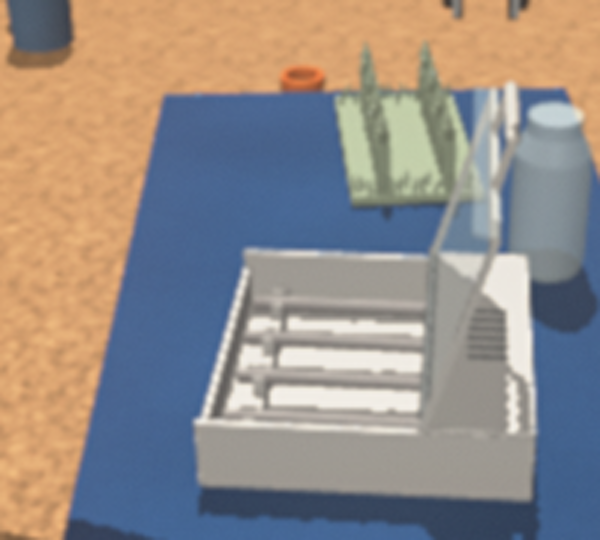

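View pics/f_w.png

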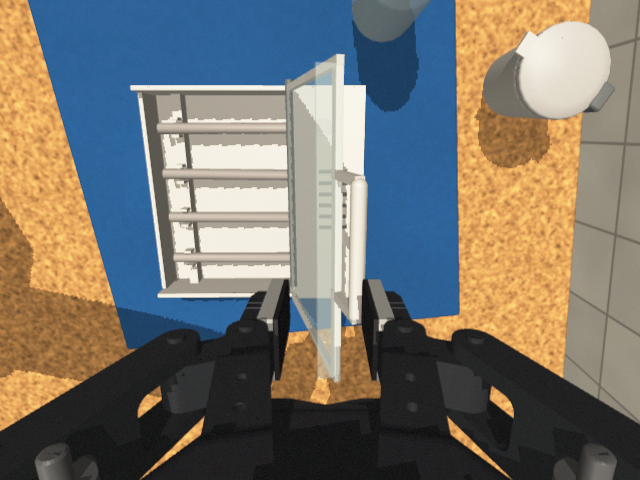

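Run:
```python
from st import *
c=load("f_wrist.npz"); P=cloud(c,wristT(c,s))
for v,u0,u1 in ((127,180,280),(174,195,280),(217,200,280),(258,200,285)):
    for u in (u0,(u0+u1)//2,u1):
        blk=P[v-5:v+6,u]; k=blk[:,2].argmax(); w=rz(CY).T@(blk[k]-CO)*1000; print(v-5+k,u,w.round(1))
Rg=Rt(CY+np.pi/2)
print(case(-60,0,0)+[0,0,.25],delta(s,case(-70,0,0)+[0,0,.27],Rg))
```

```text
t 5.80 pos [ 0.6226 -0.1881  0.3066] zyaw -0.109 q [-0.45  0.17  1.54 -0.    1.42 -0.34] F [ 0.2 -0.2 -0.4] op 0.352
127 180 [-80.   73.6  33.3]
126 230 [-26.5  74.8  32.9]
128 280 [27.1 72.9 32.1]
172 195 [-68.4  25.8  32.8]
172 237 [-22.   25.8  32.7]
176 280 [25.5 21.4 31.9]
218 200 [-67.6 -26.5  32.5]
215 240 [-21.5 -23.   32.7]
219 280 [ 24.1 -27.6  32.7]
258 200 [-71.6 -74.8  32.9]
256 242 [-22.2 -72.6  32.2]
258 285 [ 28.5 -75.3  31.7]
[ 0.49036925 -0.17435367  0.268     ] (array([-0.003, -1.569,  0.012]), array([ 0.0005,  0.0173, -0.1431]))
```

```bash
cat > go.py <<'E'
# usage: go.py casex casey z(world m) [pitch]
from st import *
import sys
a=list(map(float,sys.argv[1:])); p=case(a[0],a[1],0); p[2]=a[2]
print(p.round(4),*delta(s,p,Rt(CY+np.pi/2,a[3] if len(a)>3 else 0)))
E
python3 go.py -22 75 .28
```

```text
t 5.80 pos [ 0.6226 -0.1881  0.3066] zyaw -0.109 q [-0.45  0.17  1.54 -0.    1.42 -0.34] F [ 0.2 -0.2 -0.4] op 0.352
[ 0.5364 -0.104   0.28  ] [-0.003 -1.569  0.012] [-0.0744  0.0253 -0.095 ]
```

Request:
jog_arm --deltas '[[[0,-1.569,0.01],[-0.0744,0,-0.095],0.28],[[0,-1.569,0.01],[-0.0744,0,-0.095],0.28],[[0,-1.569,0.01],[-0.0744,0,-0.095],0.28],[[0,-1.569,0.01],[-0.0744,0.025,-0.095],0.28],[[0,-1.569,0.01],[-0.0744,0.025,-0.095],0.28],[[0,-1.569,0.01],[-0.0744,0.025,-0.095],0.28],[[0,-1.569,0.01],[-0.0744,0.025,-0.095],0.28],[[0,-1.569,0.01],[-0.0744,0.025,-0.095],0.28],[[0,-1.569,0.01],[-0.0744,0.025,-0.095],0.28],[[0,-1.569,0.01],[-0.0744,0.025,-0.095],0.28]]'

```text
time: 6.63
eef_pos: [0.5351, -0.1037, 0.2786]
tcp_rot: [-0.691, 0.148, -0.149, 0.691]
contact_force: [-0.1, 0.5, -0.6]
opening: 0.278
```

```bash
python3 go.py -22 75 .1
```

```text
t 6.63 pos [ 0.5351 -0.1037  0.2786] zyaw 1.148 q [-0.38 -0.05  1.82  0.    1.37 -1.53] F [-0.1  0.5 -0.6] op 0.278
[ 0.5364 -0.104   0.1   ] [-0.    -0.312  0.001] [0.0012 0.1786 0.0002]
```

Request:
jog_arm --deltas '[[[0,-0.312,0],[0.001,0.035,0],0.28],[[0,-0.312,0],[0.001,0.07,0],0.28],[[0,-0.312,0],[0.001,0.1,0],0.28],[[0,-0.312,0],[0.001,0.12,0],0.28],[[0,-0.312,0],[0.001,0.12,0],0.28]]'

```text
time: 7.05
eef_pos: [0.531, -0.1025, 0.1514]
tcp_rot: [-0.705, 0.044, -0.035, 0.707]
contact_force: [-1.1, 0.5, -0.6]
opening: 0.28
```

```bash
python3 - <<'E'
from st import *
c=ctrl.read_camera("wrist"); np.savez("g_w.npz",**c); cv2.imwrite("pics/g_w.png",c["pixels"])
P=cloud(c,wristT(c,s))
print(proj(c,[case(x,75,30) for x in (-110,-22,60)],wristT(c,s)))
E
python3 go.py -22 75 .01
```

```text
t 7.05 pos [ 0.531  -0.1025  0.1514] zyaw 1.459 q [-0.38  0.06  1.95  0.    1.15 -1.84] F [-1.1  0.5 -0.6] op 0.280
[[323.30411837 111.02573353]
 [323.50832575 236.12213632]
 [323.67129664 335.95727014]]
t 7.10 pos [ 0.533  -0.1032  0.1547] zyaw 1.459 q [-0.38  0.05  1.95  0.    1.15 -1.84] F [-0.2 -0.1 -0.5] op 0.282
[ 0.5364 -0.104   0.01  ] [-0.002 -0.001 -0.007] [ 0.0046  0.1446 -0.0007]
```

View pics/g_w.png

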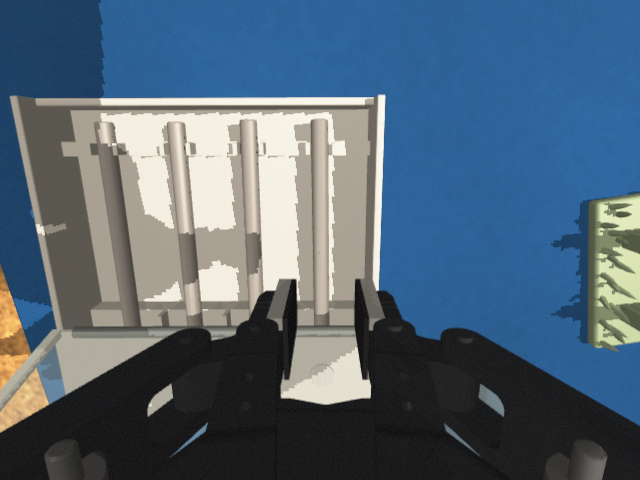

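The four handles lie along columns 105, 178, 249 and 320. The fingers (288 and 362) straddle the one at 320, so I'll descend.

Request:
jog_arm --deltas '[[[0,0,-0.007],[0.0046,0.035,-0.001],0.28],[[0,0,-0.007],[0.0046,0.07,-0.001],0.28],[[0,0,-0.007],[0.0046,0.1,-0.001],0.28],[[0,0,-0.007],[0.0046,0.12,-0.001],0.28],[[0,0,-0.007],[0.0046,0.135,-0.001],0.28],[[0,0,-0.007],[0.0046,0.142,-0.001],0.28],[[0,0,-0.007],[0.0046,0.142,-0.001],0.28]]'

```text
time: 7.68
eef_pos: [0.5363, -0.1043, 0.0124]
tcp_rot: [-0.705, 0.04, -0.039, 0.707]
contact_force: [-0.1, 0.3, 0.3]
opening: 0.279
```

Run:
```python
from st import *
c=ctrl.read_camera("wrist"); np.savez("g_w.npz",**c); cv2.imwrite("pics/g_w2.png",c["pixels"])
```

```text
t 7.68 pos [ 0.5363 -0.1043  0.0124] zyaw 1.459 q [-0.38  0.26  2.01  0.    0.87 -1.84] F [-0.1  0.3  0.3] op 0.279
```

View pics/g_w2.png

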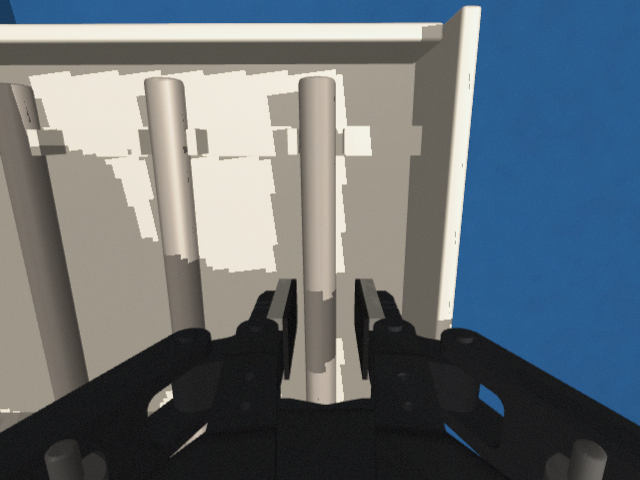

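Request:
jog_arm --deltas '[[[0,0,0],[0,0.004,0],0.28],[[0,0,0],[0,0.004,0],0.0],[[0,0,0],[0,0.004,0],0.0],[[0,0,0],[0,0.004,0],0.0],[[0,0,0],[0,0.004,0],0.0]]' --force 60

```text
time: 8.15
eef_pos: [0.5384, -0.1052, 0.0112]
tcp_rot: [-0.706, 0.038, -0.041, 0.706]
contact_force: [-0.1, -0.7, 5.6]
opening: 0.115
```

Request:
jog_arm --deltas '[[[0,0,0.05],[-0.002,-0.007,0],0],[[0,0,0.1],[-0.004,-0.013,0],0],[[0,0,0.15],[-0.006,-0.02,0],0],[[0,0,0.15],[-0.006,-0.02,0],0]]'

```text
time: 8.48
eef_pos: [0.5341, -0.105, 0.0324]
tcp_rot: [-0.701, 0.09, 0.012, 0.707]
contact_force: [1.3, -0.8, -1.1]
opening: 0.112
```

Run:
```python
from st import *
print(R.from_quat(s["tcp_rot"]).as_matrix().round(3))
c=ctrl.read_camera("wrist"); np.savez("g_w.npz",**c); cv2.imwrite("pics/g_w3.png",c["pixels"])
c=ctrl.read_camera("side"); np.savez("g_s.npz",**c); crop(c,"pics/g_s3.png",190,170,390,350,3)
```

```text
t 8.48 pos [ 0.5341 -0.105   0.0324] zyaw 1.459 q [-0.36  0.3   1.92 -0.04  1.06 -1.8 ] F [ 1.3 -0.8 -1.1] op 0.112
[[ 0.983 -0.143  0.111]
 [-0.11   0.016  0.994]
 [-0.144 -0.99   0.   ]]
```

View pics/g_w3.png

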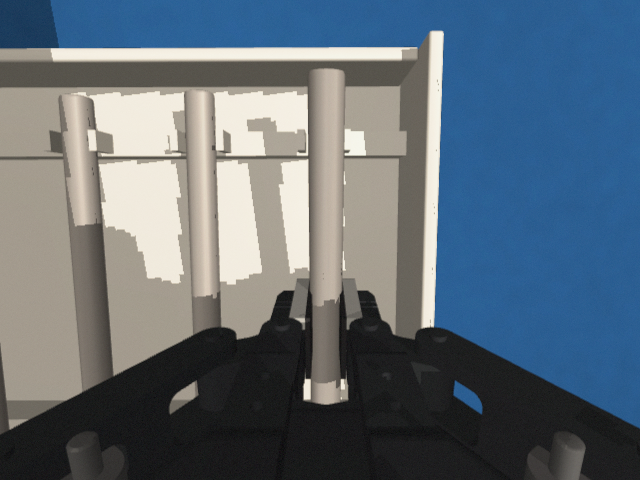

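View pics/g_s3.png

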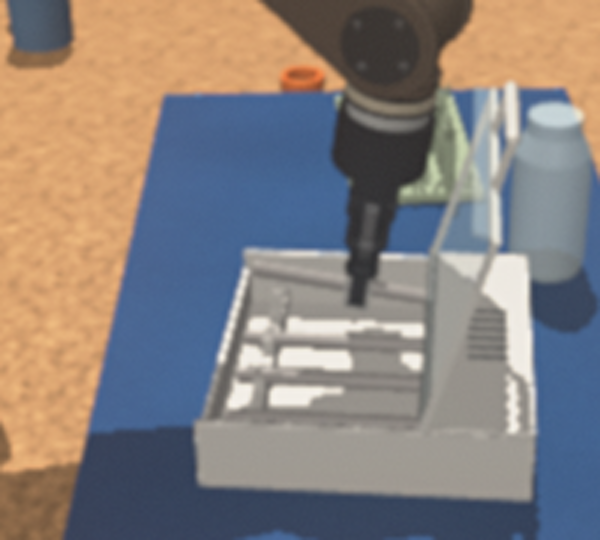

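Request:
jog_arm --deltas '[[[0,0,0],[-0.02,0,0],0],[[0,0,0],[-0.045,0,0],0],[[0,0,0],[-0.065,0,0],0],[[0,0,0],[-0.075,0,0],0],[[0,0,0],[-0.078,-0.02,0],0],[[0,0,0],[-0.083,-0.055,0],0],[[0,0,0],[-0.088,-0.09,0],0],[[0,0,0],[-0.094,-0.125,0],0],[[0,0,0],[-0.094,-0.135,0],0]]'

```text
time: 9.33
eef_pos: [0.4621, -0.0974, 0.1838]
tcp_rot: [-0.702, 0.087, 0.008, 0.706]
contact_force: [0.5, 0.5, 0.8]
opening: 0.116
```

Run:
```python
from st import *
c=ctrl.read_camera("wrist"); np.savez("g_w.npz",**c); cv2.imwrite("pics/g_w4.png",c["pixels"])
# rack refine from scene/side initial images
c=load("a_scene.npz")
px=np.array([[110,335],[643,352],[113,80],[612,92]])/5+[340,235]
L=np.array([ray(c,*p,z) for p,z in zip(px,(.030,.030,.030,.030))]);print(L.round(4))
sd=load("a_side.npz")
ps=np.array([[326,128],[482,125],[350,270],[525,262]])/4+[220,170]
Ls=np.array([ray(sd,*p,z) for p,z in zip(ps,(.03,.03,.03,.03))]);print(Ls.round(4))
for A in (L,Ls): print(A.mean(0))
```

```text
t 9.33 pos [ 0.4621 -0.0974  0.1838] zyaw 1.459 q [-0.4  -0.06  2.01 -0.04  1.32 -1.85] F [0.5 0.5 0.8] op 0.116
[[0.6696 0.1179 0.03  ]
 [0.6545 0.3466 0.03  ]
 [0.541  0.1115 0.03  ]
 [0.5246 0.3401 0.03  ]]
[[0.5246 0.3326 0.03  ]
 [0.654  0.3335 0.03  ]
 [0.5384 0.0942 0.03  ]
 [0.6644 0.101  0.03  ]]
[0.59742952 0.22902382 0.03      ]
[0.59534109 0.21534573 0.03      ]
```

View pics/g_w4.png

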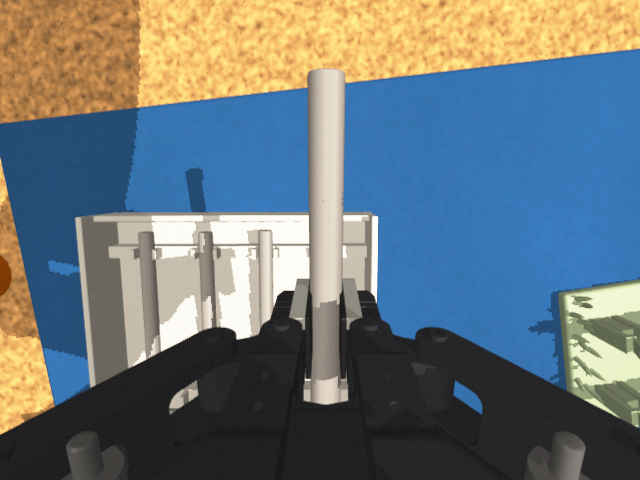

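```bash
cat >> h.py <<'E'
RKY=.058; RKO=np.array([.597,.227,.018])
def rack(x,y,z): return RKO+rz(RKY)@np.array([x,y,z])/1000
E
cat > gr.py <<'E'
from st import *
import sys
a=list(map(float,sys.argv[1:])); p=rack(a[0],a[1],0); p[2]=a[2]
print(p.round(4),*delta(s,p,Rt(RKY+np.pi/2,a[3] if len(a)>3 else 0)))
E
python3 gr.py 0 82.5 .18
```

```text
t 9.38 pos [ 0.4626 -0.0976  0.1836] zyaw 1.459 q [-0.4  -0.06  2.01 -0.04  1.32 -1.85] F [ 0.8 -0.5 -0.5] op 0.113
[0.5922 0.3094 0.18  ] [-0.01  -0.17  -0.134] [ 0.0831 -0.0084  0.4189]
```

Request:
jog_arm --deltas '[[[-0.01,-0.17,-0.134],[0.083,-0.008,0.419],0],[[-0.01,-0.17,-0.134],[0.083,-0.008,0.419],0],[[-0.01,-0.17,-0.134],[0.083,-0.008,0.419],0],[[-0.01,-0.17,-0.134],[0.083,-0.008,0.419],0],[[-0.01,-0.17,-0.134],[0.083,-0.008,0.419],0],[[-0.01,-0.17,-0.134],[0.083,-0.008,0.419],0],[[-0.01,-0.17,-0.134],[0.083,-0.008,0.419],0],[[-0.01,-0.17,-0.134],[0.083,-0.008,0.419],0],[[-0.01,-0.17,-0.134],[0.083,-0.008,0.419],0],[[-0.01,-0.17,-0.134],[0.083,-0.008,0.419],0]]'

```text
time: 10.22
eef_pos: [0.5881, 0.3015, 0.1764]
tcp_rot: [0.707, 0.019, -0.022, -0.706]
contact_force: [0.2, -0.4, -0.4]
opening: 0.118
```

Request:
jog_arm --deltas '[[[0,0,0],[0,0,0.02],0],[[0,0,0],[0,0,0.02],0]]'

```text
time: 10.38
eef_pos: [0.5851, 0.3256, 0.1724]
tcp_rot: [0.707, 0.019, -0.025, -0.706]
contact_force: [-0.4, -0.3, -0.7]
opening: 0.115
```

```bash
python3 gr.py 0 82.5 .18
python3 - <<'E'
from st import *
c=ctrl.read_camera("wrist"); np.savez("k_w.npz",**c); cv2.imwrite("pics/k_w.png",c["pixels"])
np.savez("k_st.npz",**{k:s[k] for k in("eef_pos","tcp_rot")})
print(proj(c,[rack(x,y,82) for x in (-32,32) for y in (-82.5,-27.5,27.5,82.5)],wristT(c,s)).round(0).tolist())
print(proj(c,[rack(x,y,12) for x in (-65,65) for y in (-115,115)],wristT(c,s)).round(0).tolist())
E
```

```text
t 10.38 pos [0.5851 0.3256 0.1724] zyaw 1.634 q [ 0.36  0.31  1.62  0.    1.22 -1.28] F [-0.4 -0.3 -0.7] op 0.115
[0.5922 0.3094 0.18  ] [ 0.001  0.005 -0.008] [ 0.0061 -0.0077 -0.0167]
t 10.38 pos [0.5851 0.3256 0.1724] zyaw 1.634 q [ 0.36  0.31  1.62  0.    1.22 -1.28] F [-0.4 -0.3 -0.7] op 0.115
[[41.0, 199.0], [127.0, 199.0], [213.0, 200.0], [300.0, 200.0], [59.0, 292.0], [139.0, 292.0], [220.0, 293.0], [301.0, 293.0]]
[[57.0, 144.0], [346.0, 145.0], [83.0, 295.0], [343.0, 296.0]]
```

View pics/k_w.png

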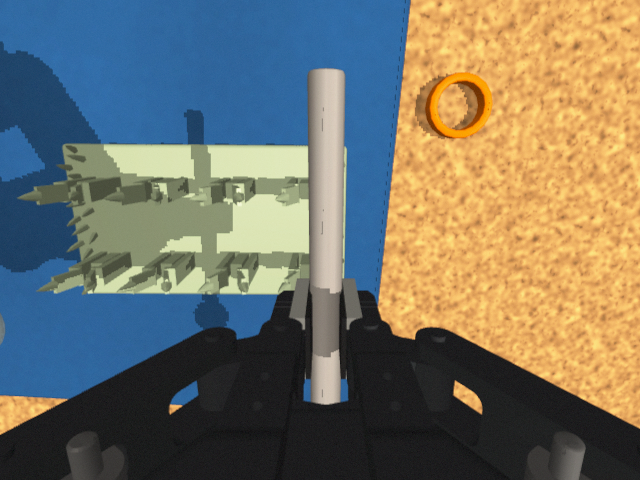

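```bash
cat > blades.py <<'E'
from h import *
def blades(c,st):
    P=cloud(c,wristT(c,st)); w=(P-RKO)@rz(RKY)*1000
    for row in (-82.5,-27.5,27.5,82.5):
        for bx in (-32,32):
            m=(abs(w[...,0]-bx)<12)&(abs(w[...,1]-row)<26)&(w[...,2]>60)&(w[...,2]<95)&(c["range_z"]>.1)
            L=m&(w[...,1]<row);Rr=m&(w[...,1]>=row)
            f=lambda k:(k.sum(),w[k].mean(0).round(1).tolist() if k.sum() else None)
            print(row,bx,f(L),f(Rr))
if __name__=="__main__":
    import sys
    c=load(sys.argv[1]); blades(c,load(sys.argv[2]))
E
python3 blades.py k_w.npz k_st.npz
```

```text
-82.5 -32 (np.int64(490), [-32.8, -91.7, 68.5]) (np.int64(196), [-33.2, -67.8, 70.8])
-82.5 32 (np.int64(424), [30.9, -91.8, 68.5]) (np.int64(180), [29.8, -68.1, 70.7])
-27.5 -32 (np.int64(413), [-32.8, -36.9, 68.7]) (np.int64(152), [-33.3, -13.1, 72.1])
-27.5 32 (np.int64(360), [30.8, -37.0, 68.7]) (np.int64(144), [29.6, -13.3, 71.7])
27.5 -32 (np.int64(332), [-32.8, 17.9, 69.0]) (np.int64(158), [-33.2, 40.9, 71.7])
27.5 32 (np.int64(304), [30.7, 17.8, 68.8]) (np.int64(154), [29.6, 40.8, 71.2])
82.5 -32 (np.int64(255), [-32.9, 72.5, 69.6]) (np.int64(0), None)
82.5 32 (np.int64(201), [29.7, 72.4, 69.3]) (np.int64(0), None)
```

```bash
sed -i 's/RKO=np.array(\[.597,.227/RKO=np.array([.596,.2285/' h.py; python3 gr.py 0 82.5 .08
```

```text
t 10.43 pos [0.5851 0.3232 0.1726] zyaw 1.633 q [ 0.35  0.31  1.62  0.    1.22 -1.28] F [-0.1 -0.5 -1.8] op 0.116
[0.5912 0.3109 0.08  ] [ 0.002  0.004 -0.009] [ 0.0061  0.0926 -0.0125]
```

Request:
jog_arm --deltas '[[[0,0.004,-0.009],[0.006,0.02,-0.0125],0],[[0,0.004,-0.009],[0.006,0.05,-0.0125],0],[[0,0.004,-0.009],[0.006,0.08,-0.0125],0],[[0,0.004,-0.009],[0.006,0.0926,-0.0125],0],[[0,0.004,-0.009],[0.006,0.0926,-0.0125],0]]'

```text
time: 10.85
eef_pos: [0.5873, 0.3082, 0.0739]
tcp_rot: [0.709, 0.017, -0.024, -0.705]
contact_force: [-0.4, 0.2, -1.7]
opening: 0.112
```

```bash
python3 gr.py 0 82.5 .025
python3 - <<'E'
from st import *
c=ctrl.read_camera("wrist"); np.savez("k_w.npz",**c); cv2.imwrite("pics/k_w2.png",c["pixels"])
c=ctrl.read_camera("side"); np.savez("k_s.npz",**c); crop(c,"pics/k_s2.png",250,130,400,260,5)
E
```

```text
t 10.85 pos [0.5873 0.3082 0.0739] zyaw 1.628 q [ 0.33  0.4   1.69 -0.    1.06 -1.29] F [-0.4  0.2 -1.7] op 0.112
[0.5912 0.3109 0.025 ] [ 0.006 -0.001 -0.01 ] [0.0045 0.0488 0.0028]
t 10.85 pos [0.5873 0.3082 0.0739] zyaw 1.628 q [ 0.33  0.4   1.69 -0.    1.06 -1.29] F [-0.4  0.2 -1.7] op 0.112
```

View pics/k_w2.png

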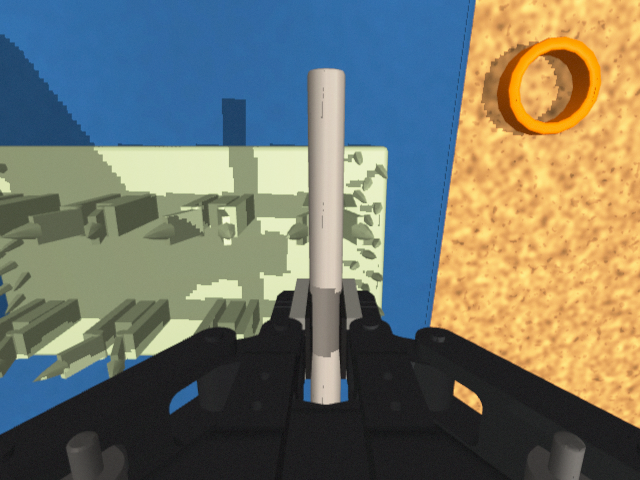

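View pics/k_s2.png

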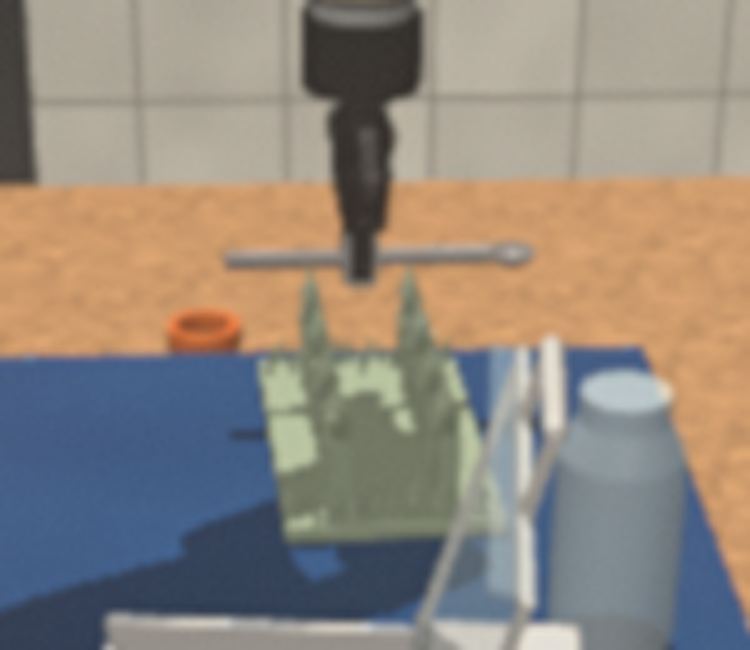

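Request:
jog_arm --deltas '[[[0.004,0,-0.01],[0.0045,0.005,0.003],0],[[0.004,0,-0.01],[0.0045,0.012,0.003],0],[[0.004,0,-0.01],[0.0045,0.02,0.003],0],[[0.004,0,-0.01],[0.0045,0.028,0.003],0],[[0.004,0,-0.01],[0.0045,0.036,0.003],0],[[0.004,0,-0.01],[0.0045,0.043,0.003],0],[[0.004,0,-0.01],[0.0045,0.047,0.003],0],[[0.004,0,-0.01],[0.0045,0.05,0.003],0],[[0.004,0,-0.01],[0.0045,0.05,0.003],0]]'

```text
time: 11.7
eef_pos: [0.5948, 0.3124, 0.028]
tcp_rot: [-0.707, -0.023, 0.017, 0.707]
contact_force: [1.2, -2.1, -3.8]
opening: 0.115
```

```bash
python3 gr.py 0 82.5 .025
python3 - <<'E'
from st import *
c=ctrl.read_camera("wrist"); np.savez("k_w.npz",**c); cv2.imwrite("pics/k_w3.png",c["pixels"])
c=ctrl.read_camera("side"); np.savez("k_s.npz",**c); crop(c,"pics/k_s3.png",250,130,400,260,5)
E
```

```text
t 11.70 pos [0.5948 0.3124 0.028 ] zyaw 1.628 q [ 0.33  0.47  1.7  -0.    0.97 -1.29] F [ 1.2 -2.1 -3.8] op 0.115
[0.5912 0.3109 0.025 ] [-0.    -0.001  0.008] [-0.0037  0.003  -0.0013]
t 11.70 pos [0.5948 0.3124 0.028 ] zyaw 1.628 q [ 0.33  0.47  1.7  -0.    0.97 -1.29] F [ 1.2 -2.1 -3.8] op 0.115
```

View pics/k_w3.png

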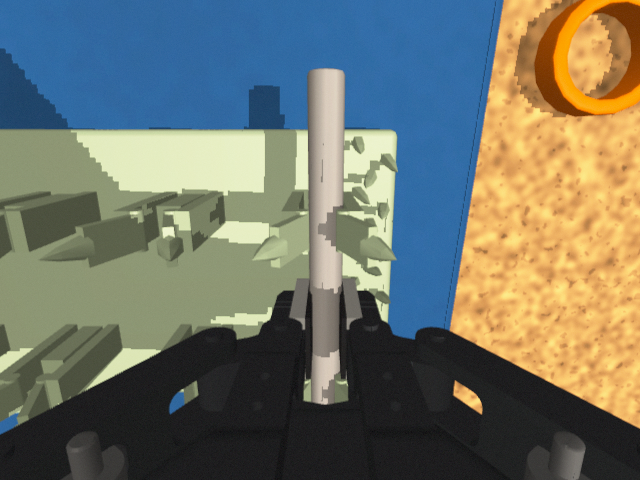

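View pics/k_s3.png

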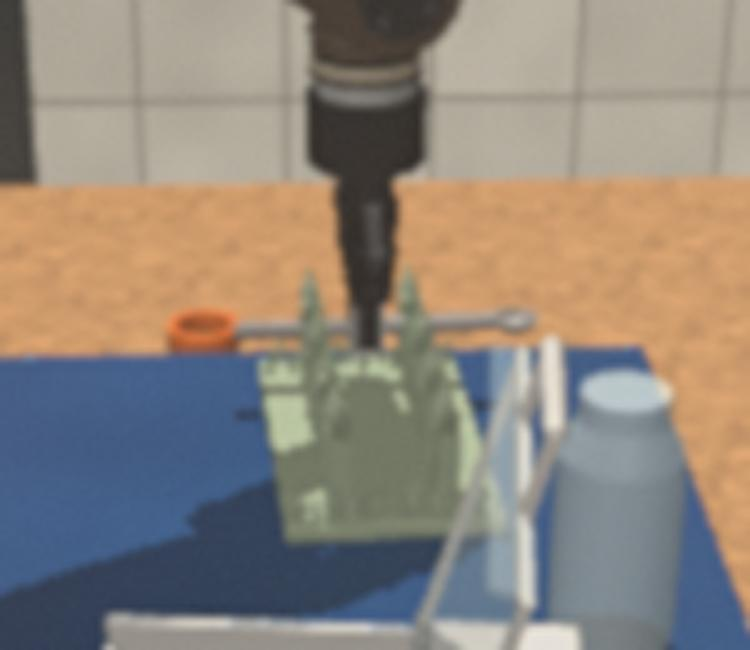

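Request:
jog_arm --deltas '[[[0,0,0.008],[-0.002,0.004,-0.001],0],[[0,0,0.008],[-0.002,0.007,-0.001],0],[[0,0,0.008],[-0.002,0.01,-0.001],0],[[0,0,0.008],[-0.002,0.01,-0.001],0]]'

```text
time: 12.13
eef_pos: [0.5946, 0.3126, 0.0269]
tcp_rot: [-0.707, -0.021, 0.02, 0.707]
contact_force: [-12.5, -8.3, 27.4]
opening: 0.114
```

```bash
python3 gr.py 0 82.5 .025
python3 - <<'E'
from st import *
c=ctrl.read_camera("side"); np.savez("k_s.npz",**c); crop(c,"pics/k_s3.png",250,130,400,260,5)
E
```

```text
t 12.13 pos [0.5946 0.3126 0.0269] zyaw 1.629 q [ 0.33  0.47  1.69  0.    0.97 -1.3 ] F [-12.5  -8.3  27.4] op 0.114
[0.5912 0.3109 0.025 ] [-0.001  0.     0.001] [-0.0034  0.0019 -0.0016]
t 12.13 pos [0.5946 0.3126 0.0269] zyaw 1.629 q [ 0.33  0.47  1.69  0.    0.97 -1.3 ] F [-12.5  -8.3  27.4] op 0.114
```

View pics/k_s3.png

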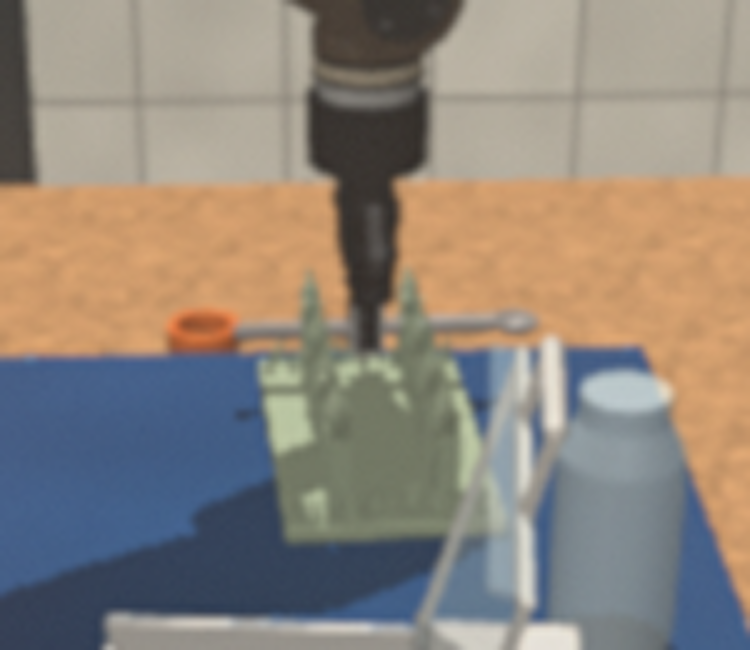

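Request:
jog_arm --deltas '[[[0,0,0],[0,-0.0005,0],0.33],[[0,0,0],[0,-0.0005,0],0.33],[[0,0,0],[0,-0.0005,0],0.33],[[0,0,0],[0,-0.03,0],0.33],[[0,0,0],[0,-0.07,0],0.33],[[0,0,0],[0,-0.11,0],0.33],[[0,0,0],[0,-0.14,0],0.33],[[0,0,0],[0,-0.14,0],0.33]]'

```text
time: 12.85
eef_pos: [0.5983, 0.3145, 0.1753]
tcp_rot: [-0.705, -0.026, 0.016, 0.709]
contact_force: [0.2, 0.6, 1.1]
opening: 0.331
```

```bash
python3 go.py -22 25 .16
python3 - <<'E'
from st import *
c=ctrl.read_camera("wrist"); np.savez("l_w.npz",**c); cv2.imwrite("pics/l_w.png",c["pixels"])
P=cloud(c,wristT(c,s)); w=(P-RKO)@rz(RKY)*1000
m=(abs(w[...,1]-82.5)<5)&(w[...,2]>30)&(w[...,2]<100)
for x in (-80,-60,-15,0,15): 
    k=m&(abs(w[...,0]-x)<3); print(x,k.sum(),np.percentile(w[k][:,2],90) if k.sum() else None, w[k][:,1].mean() if k.sum() else None)
E
```

```text
t 12.85 pos [0.5983 0.3145 0.1753] zyaw 1.629 q [ 0.33  0.31  1.62  0.    1.2  -1.3 ] F [0.2 0.6 1.1] op 0.331
[ 0.5309 -0.1537  0.16  ] [-0.007  0.169  0.014] [-0.0948  0.0114 -0.4636]
t 12.85 pos [0.5983 0.3145 0.1753] zyaw 1.629 q [ 0.33  0.31  1.62  0.    1.2  -1.3 ] F [0.2 0.6 1.1] op 0.331
-80 104 51.16301133160772 83.00801287712385
-60 116 51.17109118700138 83.25203652733177
-15 99 51.127436514412764 82.79154262809492
0 96 51.241659742468265 82.73514221865939
15 95 51.231254009851426 82.69546662104463
```

View pics/l_w.png

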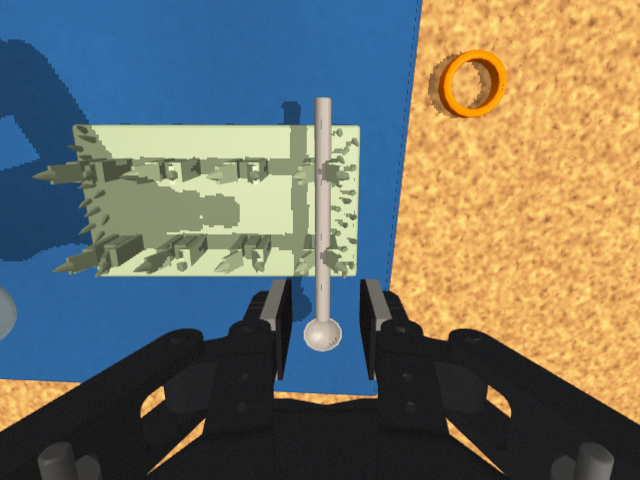

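The spoon lies level in the row: its top reads 51.2 mm along the whole length, against 52 expected. Now spoon two, the y=+25 slot.

Request:
jog_arm --deltas '[[[0,0.169,0.014],[-0.095,0,-0.464],0.28],[[0,0.169,0.014],[-0.095,0,-0.464],0.28],[[0,0.169,0.014],[-0.095,0,-0.464],0.28],[[0,0.169,0.014],[-0.095,0,-0.464],0.28],[[0,0.169,0.014],[-0.095,0,-0.464],0.28],[[0,0.169,0.014],[-0.095,0,-0.464],0.28],[[0,0.169,0.014],[-0.095,0,-0.464],0.28],[[0,0.169,0.014],[-0.095,0,-0.464],0.28],[[0,0.169,0.014],[-0.095,0,-0.464],0.28],[[0,0.169,0.014],[-0.095,0,-0.464],0.28]]'

```text
time: 13.73
eef_pos: [0.5348, -0.1011, 0.1659]
tcp_rot: [-0.704, 0.042, -0.036, 0.708]
contact_force: [1.6, -0.7, 0.5]
opening: 0.281
```

```bash
python3 go.py -22 25 .1
```

```text
t 13.73 pos [ 0.5348 -0.1011  0.1659] zyaw 1.460 q [-0.38  0.05  1.93  0.    1.17 -1.84] F [ 1.6 -0.7  0.5] op 0.281
[ 0.5309 -0.1537  0.1   ] [-0.006  0.    -0.009] [ 0.0025  0.0656 -0.0531]
```

Request:
jog_arm --deltas '[[[0,0,-0.009],[0.0025,0.01,-0.035],0.28],[[0,0,-0.009],[0.0025,0.035,-0.053],0.28],[[0,0,-0.009],[0.0025,0.06,-0.053],0.28],[[0,0,-0.009],[0.0025,0.06,-0.053],0.28],[[0,0,-0.009],[0.0025,0.06,-0.053],0.28]]'

```text
time: 14.15
eef_pos: [0.5285, -0.1524, 0.102]
tcp_rot: [-0.703, 0.042, -0.037, 0.709]
contact_force: [-1.2, -0.2, 0.8]
opening: 0.277
```

```bash
cat > pic.py <<'E'
import sys
from st import *
c=ctrl.read_camera("wrist"); cv2.imwrite(f"pics/{sys.argv[1]}.png",c["pixels"])
np.savez("last_w.npz",**c); np.savez("last_st.npz",eef_pos=s["eef_pos"],tcp_rot=s["tcp_rot"])
if len(sys.argv)>2:
    c=ctrl.read_camera("side"); crop(c,f"pics/{sys.argv[1]}_s.png",*map(int,sys.argv[2:6]),4)
E
cat > spoons.py <<'E'
from h import *
c=load("last_w.npz"); P=cloud(c,wristT(c,load("last_st.npz"))); w=(P-CO)@rz(CY)*1000
for y in (-75,-25,25,75):
    for x in (-90,-60,-40):
        k=(abs(w[...,1]-y)<20)&(abs(w[...,0]-x)<4)&(w[...,2]>27)&(w[...,2]<70)&(c["range_z"]>.05)
        if k.sum()>5: print(y,x,k.sum(),w[k].mean(0).round(1))
E
python3 pic.py m1; python3 spoons.py; python3 go.py -22 25 .01
```

```text
t 14.15 pos [ 0.5285 -0.1524  0.102 ] zyaw 1.459 q [-0.47  0.13  1.97  0.01  1.05 -1.93] F [-1.2 -0.2  0.8] op 0.277
-75 -90 469 [-89.6 -75.2  33.3]
-75 -60 313 [-60.  -74.3  33.2]
-75 -40 286 [-40.  -74.3  33.2]
-25 -90 421 [-89.6 -25.9  33.5]
-25 -60 283 [-60.1 -25.6  33.5]
-25 -40 269 [-40.  -25.6  33.5]
25 -90 381 [-89.7  23.1  33.7]
25 -60 291 [-60.1  22.9  33.4]
25 -40 263 [-40.   22.5  33.5]
75 -90 118 [-88.1  73.1  33.6]
t 14.20 pos [ 0.5301 -0.1528  0.1042] zyaw 1.460 q [-0.47  0.13  1.96  0.01  1.05 -1.93] F [ 0.6  0.1 -0. ] op 0.279
[ 0.5309 -0.1537  0.01  ] [-0.008  0.001 -0.003] [ 0.0012  0.0942 -0.0016]
```

View pics/m1.png

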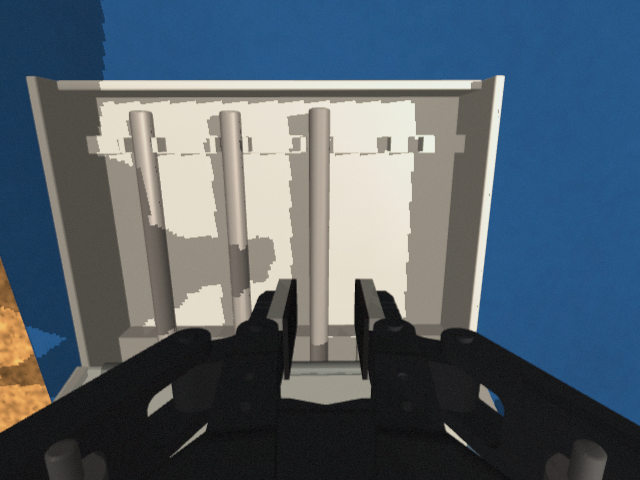

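Three handles remain, at columns 145, 232 and 320. The fingers straddle the one at 320, so I'll descend and grip.

Request:
jog_arm --deltas '[[[0,0,-0.003],[0.0012,0.035,-0.003],0.28],[[0,0,-0.003],[0.0012,0.07,-0.003],0.28],[[0,0,-0.003],[0.0012,0.087,-0.003],0.28],[[0,0,-0.003],[0.0012,0.094,-0.003],0.28],[[0,0,-0.003],[0.0012,0.094,-0.003],0.0],[[0,0,-0.003],[0.0012,0.094,-0.003],0.0],[[0,0,-0.003],[0.0012,0.094,-0.003],0.0],[[0,0,-0.003],[0.0012,0.094,-0.003],0.0]]'

```text
time: 14.87
eef_pos: [0.5325, -0.1557, 0.0124]
tcp_rot: [-0.704, 0.037, -0.04, 0.708]
contact_force: [0.6, -0.1, -0.4]
opening: 0.115
```

Request:
jog_arm --deltas '[[[0,0,0.05],[-0.002,-0.007,0],0],[[0,0,0.1],[-0.004,-0.013,0],0],[[0,0,0.15],[-0.006,-0.02,0],0],[[0,0,0.15],[-0.006,-0.02,0],0]]'

```text
time: 15.2
eef_pos: [0.5295, -0.1564, 0.0354]
tcp_rot: [-0.7, 0.088, 0.011, 0.708]
contact_force: [1.2, -0.1, 0.0]
opening: 0.112
```

```bash
python3 pic.py m2 190 170 390 320; python3 -c "
from st import *
print(R.from_quat(s['tcp_rot']).as_matrix().round(3)[2])"
```

```text
t 15.20 pos [ 0.5295 -0.1564  0.0354] zyaw 1.461 q [-0.45  0.31  1.9  -0.05  1.06 -1.88] F [ 1.2 -0.1  0. ] op 0.112
t 15.30 pos [ 0.5275 -0.1555  0.0334] zyaw 1.461 q [-0.45  0.31  1.91 -0.05  1.06 -1.89] F [ 0.1  0.3 -0.6] op 0.120
[-0.142 -0.99   0.006]
```

View pics/m2.png

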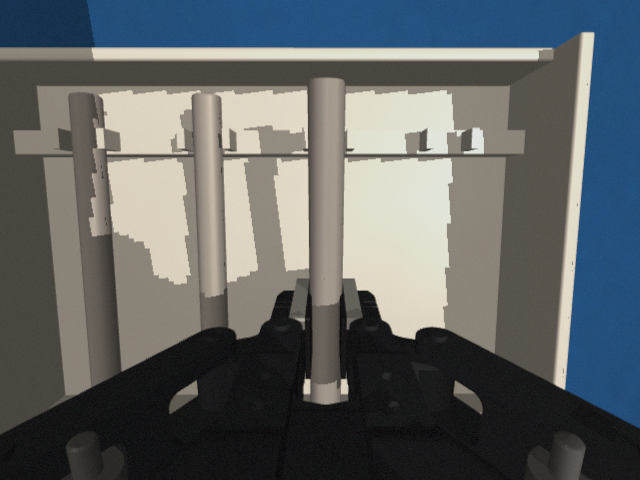

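The handle is raised in the jaws, with its end at (327,82) clear of the rest. I'll draw it out and lift.

Request:
jog_arm --deltas '[[[0,0,0],[-0.02,0,0],0],[[0,0,0],[-0.045,0,0],0],[[0,0,0],[-0.065,0,0],0],[[0,0,0],[-0.075,0,0],0],[[0,0,0],[-0.078,-0.02,0],0],[[0,0,0],[-0.083,-0.055,0],0],[[0,0,0],[-0.088,-0.09,0],0],[[0,0,0],[-0.094,-0.125,0],0],[[0,0,0],[-0.094,-0.135,0],0]]'

```text
time: 16.05
eef_pos: [0.4567, -0.1497, 0.1866]
tcp_rot: [-0.701, 0.085, 0.008, 0.708]
contact_force: [1.4, -0.2, 0.0]
opening: 0.113
```

```bash
python3 pic.py m3; python3 gr.py 0 27.5 .18
```

```text
t 16.05 pos [ 0.4567 -0.1497  0.1866] zyaw 1.461 q [-0.5  -0.04  1.99 -0.05  1.32 -1.95] F [ 1.4 -0.2  0. ] op 0.113
t 16.10 pos [ 0.4572 -0.1499  0.1864] zyaw 1.461 q [-0.5  -0.04  1.99 -0.05  1.32 -1.95] F [ 0.4 -1.   0.6] op 0.113
[0.5944 0.256  0.18  ] [-0.012 -0.167 -0.131] [ 0.0921 -0.0052  0.4184]
```

View pics/m3.png

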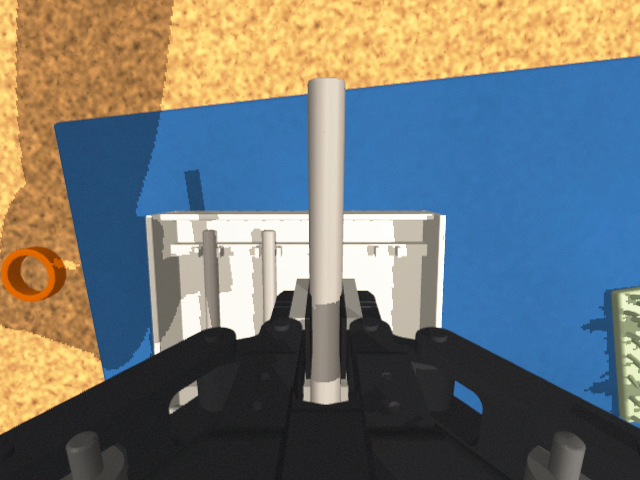

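Request:
jog_arm --deltas '[[[-0.012,-0.167,-0.131],[0.092,-0.005,0.418],0],[[-0.012,-0.167,-0.131],[0.092,-0.005,0.418],0],[[-0.012,-0.167,-0.131],[0.092,-0.005,0.418],0],[[-0.012,-0.167,-0.131],[0.092,-0.005,0.418],0],[[-0.012,-0.167,-0.131],[0.092,-0.005,0.418],0],[[-0.012,-0.167,-0.131],[0.092,-0.005,0.418],0],[[-0.012,-0.167,-0.131],[0.092,-0.005,0.418],0],[[-0.012,-0.167,-0.131],[0.092,-0.005,0.418],0],[[-0.012,-0.167,-0.131],[0.092,-0.005,0.418],0],[[-0.012,-0.167,-0.131],[0.092,-0.005,0.418],0]]'

```text
time: 16.93
eef_pos: [0.5901, 0.2474, 0.1772]
tcp_rot: [0.707, 0.019, -0.021, -0.707]
contact_force: [0.4, -0.6, 0.1]
opening: 0.118
```

Request:
jog_arm --deltas '[[[0,0,0],[0,0,0.01],0],[[0,0,0],[0,0,0.01],0]]'

```text
time: 17.1
eef_pos: [0.588, 0.2602, 0.1738]
tcp_rot: [0.707, 0.019, -0.024, -0.707]
contact_force: [-0.0, -0.6, -1.1]
opening: 0.117
```

```bash
python3 gr.py 0 27.5 .085
```

```text
t 17.10 pos [0.588  0.2602 0.1738] zyaw 1.633 q [ 0.26  0.25  1.69  0.    1.21 -1.37] F [-0.  -0.6 -1.1] op 0.117
[0.5944 0.256  0.085 ] [ 0.     0.004 -0.007] [ 0.0068  0.0888 -0.0046]
```

Request:
jog_arm --deltas '[[[0,0.004,-0.007],[0.007,0.02,-0.0045],0],[[0,0.004,-0.007],[0.007,0.05,-0.0045],0],[[0,0.004,-0.007],[0.007,0.075,-0.0045],0],[[0,0.004,-0.007],[0.007,0.0888,-0.0045],0],[[0,0.004,-0.007],[0.007,0.0888,-0.0045],0],[[0,0.004,-0.007],[0.007,0.0888,-0.0045],0]]'

```text
time: 17.6
eef_pos: [0.5939, 0.255, 0.0839]
tcp_rot: [0.707, 0.019, -0.021, -0.707]
contact_force: [0.3, -0.2, 0.7]
opening: 0.114
```

```bash
python3 gr.py 0 27.5 .027; python3 pic.py n1 250 130 400 260
```

```text
t 17.60 pos [0.5939 0.255  0.0839] zyaw 1.628 q [ 0.25  0.35  1.74 -0.    1.05 -1.38] F [ 0.3 -0.2  0.7] op 0.114
[0.5944 0.256  0.027 ] [ 0.001 -0.001 -0.003] [0.0007 0.0569 0.001 ]
t 17.60 pos [0.5939 0.255  0.0839] zyaw 1.628 q [ 0.25  0.35  1.74 -0.    1.05 -1.38] F [ 0.3 -0.2  0.7] op 0.114
```

View pics/n1.png

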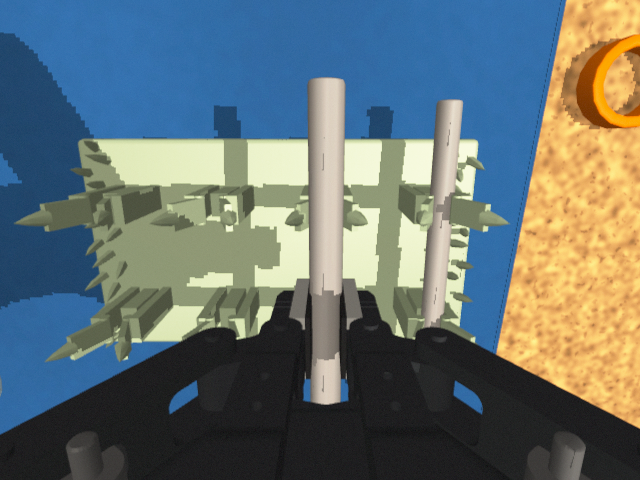

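View pics/n1_s.png

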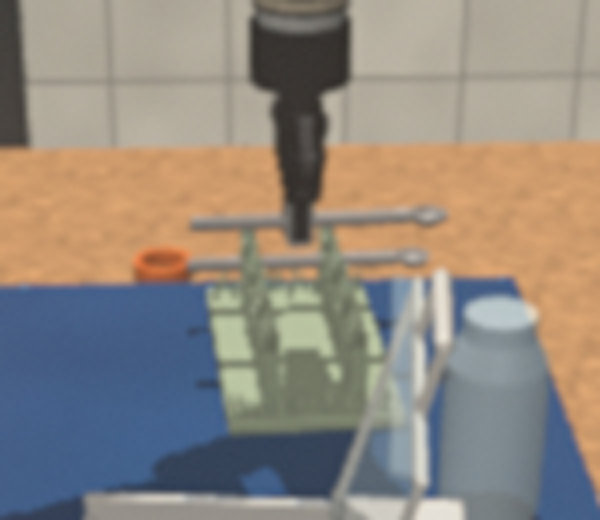

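Blade tips at columns 295 and 358 lie evenly about the handle (327). Pressing down.

Request:
jog_arm --deltas '[[[0,0,-0.003],[0.0005,0.012,0.0005],0],[[0,0,-0.003],[0.0005,0.022,0.0005],0],[[0,0,-0.003],[0.0005,0.03,0.0005],0],[[0,0,-0.003],[0.0005,0.038,0.0005],0],[[0,0,-0.003],[0.0005,0.046,0.0005],0],[[0,0,-0.003],[0.0005,0.052,0.0005],0],[[0,0,-0.003],[0.0005,0.058,0.0005],0],[[0,0,-0.003],[0.0005,0.064,0.0005],0],[[0,0,-0.003],[0.0005,0.066,0.0005],0],[[0,0,-0.003],[0.0005,0.066,0.0005],0]]'

```text
time: 18.53
eef_pos: [0.5973, 0.2563, 0.0254]
tcp_rot: [0.707, 0.022, -0.019, -0.707]
contact_force: [-9.3, -4.9, 20.8]
opening: 0.117
```

Request:
jog_arm --deltas '[[[0,0,0],[0,0.001,0],0.33],[[0,0,0],[0,0.001,0],0.33],[[0,0,0],[0,0,0],0.33],[[0,0,0],[0,-0.03,0],0.33],[[0,0,0],[0,-0.07,0],0.33],[[0,0,0],[0,-0.11,0],0.33],[[0,0,0],[0,-0.14,0],0.33],[[0,0,0],[0,-0.14,0],0.33]]'

```text
time: 19.2
eef_pos: [0.6009, 0.2578, 0.174]
tcp_rot: [-0.706, -0.027, 0.014, 0.708]
contact_force: [0.5, -0.4, 1.2]
opening: 0.333
```

```bash
cat > rows.py <<'E'
from h import *
c=load("last_w.npz"); P=cloud(c,wristT(c,load("last_st.npz"))); w=(P-RKO)@rz(RKY)*1000
for y in (-82.5,-27.5,27.5,82.5):
  for x in (-80,-58,-15,0,15,50):
    k=(abs(w[...,1]-y)<5)&(w[...,2]>30)&(w[...,2]<100)&(abs(w[...,0]-x)<3)
    if k.sum()>20: print(y,x,k.sum(),"top %.1f y %.1f"%(np.percentile(w[k][:,2],90), w[k][:,1].mean()))
E
python3 pic.py n2; python3 rows.py; python3 go.py -22 -25 .16
```

```text
t 19.20 pos [0.6009 0.2578 0.174 ] zyaw 1.629 q [ 0.25  0.26  1.68 -0.    1.19 -1.38] F [ 0.5 -0.4  1.2] op 0.333
27.5 -80 58 top 51.1 y 27.7
27.5 -58 135 top 51.2 y 27.6
27.5 -15 109 top 51.0 y 27.5
27.5 0 101 top 51.2 y 27.5
27.5 15 105 top 51.3 y 27.5
27.5 50 92 top 51.4 y 27.4
82.5 -80 114 top 50.9 y 82.6
82.5 -58 130 top 51.3 y 82.5
82.5 -15 119 top 51.1 y 82.4
82.5 0 110 top 51.1 y 82.4
82.5 15 111 top 51.1 y 82.5
82.5 50 98 top 51.1 y 82.4
t 19.25 pos [0.5993 0.2573 0.1701] zyaw 1.629 q [ 0.25  0.26  1.68 -0.    1.18 -1.38] F [-0.5  0.5  0.4] op 0.328
[ 0.5254 -0.2034  0.16  ] [-0.002  0.169  0.014] [-0.1005  0.0082 -0.4557]
```

View pics/n2.png

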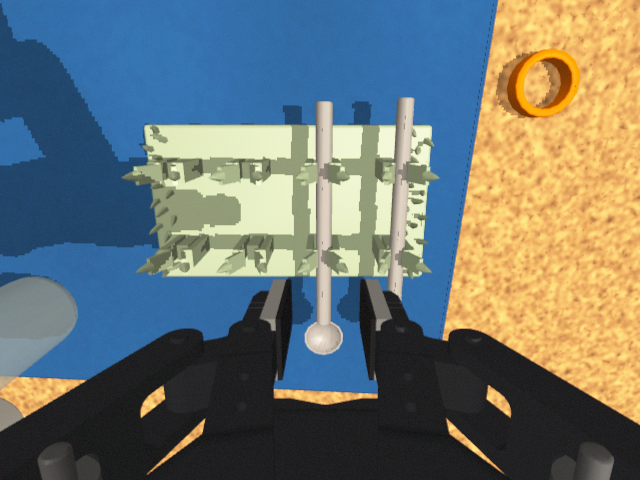

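Two spoons are seated, level with tops at 51 mm. Next is the slot at y=-25.

Request:
jog_arm --deltas '[[[0,0.169,0.014],[-0.1,0,-0.456],0.28],[[0,0.169,0.014],[-0.1,0,-0.456],0.28],[[0,0.169,0.014],[-0.1,0,-0.456],0.28],[[0,0.169,0.014],[-0.1,0,-0.456],0.28],[[0,0.169,0.014],[-0.1,0,-0.456],0.28],[[0,0.169,0.014],[-0.1,0,-0.456],0.28],[[0,0.169,0.014],[-0.1,0,-0.456],0.28],[[0,0.169,0.014],[-0.1,0,-0.456],0.28],[[0,0.169,0.014],[-0.1,0,-0.456],0.28],[[0,0.169,0.014],[-0.1,0,-0.456],0.28]]'

```text
time: 20.08
eef_pos: [0.5314, -0.1566, 0.1652]
tcp_rot: [-0.704, 0.041, -0.038, 0.708]
contact_force: [0.7, -1.1, 0.6]
opening: 0.279
```

```bash
python3 go.py -22 -25 .1
```

```text
t 20.08 pos [ 0.5314 -0.1566  0.1652] zyaw 1.460 q [-0.47  0.07  1.91  0.    1.17 -1.93] F [ 0.7 -1.1  0.6] op 0.279
[ 0.5254 -0.2034  0.1   ] [-0.004 -0.    -0.004] [-0.0005  0.065  -0.0475]
```

Request:
jog_arm --deltas '[[[0,0,-0.004],[0,0.01,-0.035],0.28],[[0,0,-0.004],[0,0.035,-0.0475],0.28],[[0,0,-0.004],[0,0.06,-0.0475],0.28],[[0,0,-0.004],[0,0.06,-0.0475],0.28],[[0,0,-0.004],[0,0.06,-0.0475],0.28]]'

```text
time: 20.5
eef_pos: [0.5235, -0.2022, 0.1014]
tcp_rot: [-0.703, 0.042, -0.037, 0.709]
contact_force: [0.2, 0.3, 1.1]
opening: 0.281
```

```bash
python3 pic.py o1; python3 spoons.py; python3 go.py -22 -25 .01
```

```text
t 20.50 pos [ 0.5235 -0.2022  0.1014] zyaw 1.459 q [-0.55  0.16  1.94  0.    1.05 -2.01] F [0.2 0.3 1.1] op 0.281
-75 -90 441 [-89.4 -75.5  33.7]
-75 -60 290 [-60.  -74.9  33.4]
-75 -40 271 [-40.  -74.9  33.5]
-25 -90 410 [-89.6 -26.5  33.7]
-25 -60 290 [-60.  -26.5  33.4]
-25 -40 276 [-40.1 -26.6  33.2]
25 -90 107 [-87.8  23.5  33.6]
75 -90 160 [-88.1  72.9  33. ]
t 20.55 pos [ 0.5251 -0.2027  0.1036] zyaw 1.460 q [-0.55  0.16  1.94  0.    1.05 -2.01] F [ 0.1 -0.2  1.4] op 0.277
[ 0.5254 -0.2034  0.01  ] [-0.006  0.    -0.003] [ 0.0006  0.0936 -0.0012]
```

View pics/o1.png

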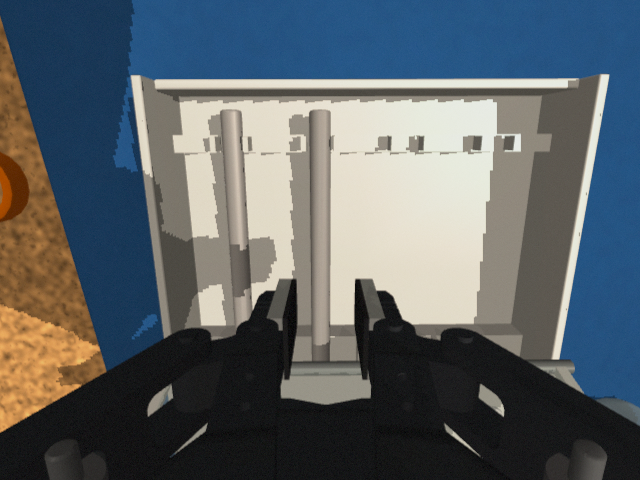

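Two handles remain, at columns 232 and 320, and the jaws straddle 320. I'll grip it.

Request:
jog_arm --deltas '[[[0,0,-0.003],[0.0006,0.035,-0.003],0.28],[[0,0,-0.003],[0.0006,0.07,-0.003],0.28],[[0,0,-0.003],[0.0006,0.087,-0.003],0.28],[[0,0,-0.003],[0.0006,0.094,-0.003],0.28],[[0,0,-0.003],[0.0006,0.094,-0.003],0.0],[[0,0,-0.003],[0.0006,0.094,-0.003],0.0],[[0,0,-0.003],[0.0006,0.094,-0.003],0.0],[[0,0,-0.003],[0.0006,0.094,-0.003],0.0]]'

```text
time: 21.22
eef_pos: [0.5267, -0.2059, 0.0118]
tcp_rot: [-0.705, 0.038, -0.04, 0.707]
contact_force: [0.6, 0.0, -0.8]
opening: 0.114
```

Request:
jog_arm --deltas '[[[0,0,0.05],[-0.002,-0.007,0],0],[[0,0,0.1],[-0.004,-0.013,0],0],[[0,0,0.15],[-0.006,-0.02,0],0],[[0,0,0.15],[-0.006,-0.02,0],0]]'

```text
time: 21.55
eef_pos: [0.5236, -0.2066, 0.0348]
tcp_rot: [-0.701, 0.089, 0.011, 0.707]
contact_force: [0.4, -0.9, -0.7]
opening: 0.118
```

```bash
python3 pic.py o2
```

```text
t 21.55 pos [ 0.5236 -0.2066  0.0348] zyaw 1.461 q [-0.53  0.33  1.88 -0.06  1.06 -1.95] F [ 0.4 -0.9 -0.7] op 0.118
```

View pics/o2.png

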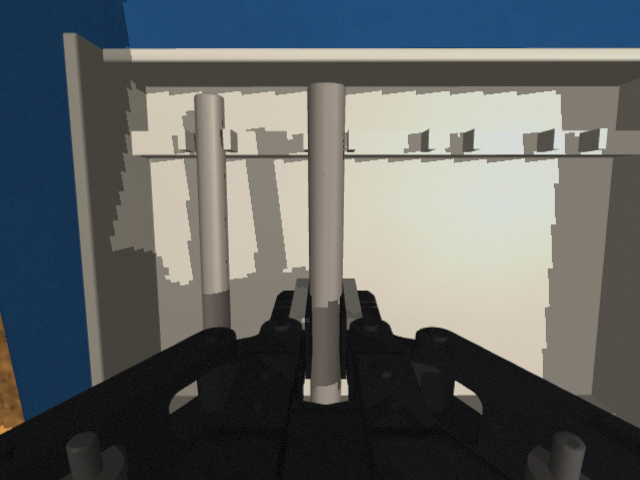

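Same as before: the handle end (326,85) is raised. Draw and lift.

Request:
jog_arm --deltas '[[[0,0,0],[-0.02,0,0],0],[[0,0,0],[-0.045,0,0],0],[[0,0,0],[-0.065,0,0],0],[[0,0,0],[-0.075,0,0],0],[[0,0,0],[-0.078,-0.02,0],0],[[0,0,0],[-0.083,-0.055,0],0],[[0,0,0],[-0.088,-0.09,0],0],[[0,0,0],[-0.094,-0.125,0],0],[[0,0,0],[-0.094,-0.135,0],0]]'

```text
time: 22.35
eef_pos: [0.4519, -0.2002, 0.1872]
tcp_rot: [-0.703, 0.085, 0.007, 0.706]
contact_force: [1.8, -0.6, 0.8]
opening: 0.115
```

```bash
python3 pic.py o3; python3 gr.py 0 -27.5 .18
```

```text
t 22.35 pos [ 0.4519 -0.2002  0.1872] zyaw 1.461 q [-0.59 -0.02  1.96 -0.06  1.31 -2.03] F [ 1.8 -0.6  0.8] op 0.115
t 22.40 pos [ 0.4524 -0.2003  0.187 ] zyaw 1.461 q [-0.59 -0.02  1.96 -0.06  1.31 -2.03] F [ 1.4 -1.1  1.5] op 0.115
[0.5976 0.201  0.18  ] [-0.008 -0.168 -0.13 ] [ 0.1002 -0.0074  0.4149]
```

View pics/o3.png

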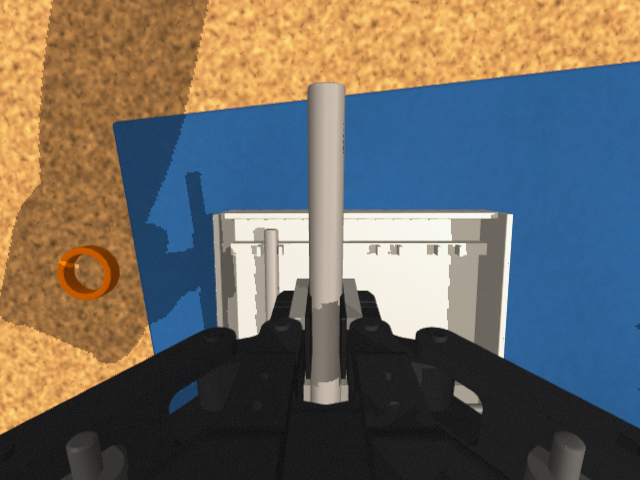

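Request:
jog_arm --deltas '[[[-0.008,-0.168,-0.13],[0.1,-0.007,0.415],0],[[-0.008,-0.168,-0.13],[0.1,-0.007,0.415],0],[[-0.008,-0.168,-0.13],[0.1,-0.007,0.415],0],[[-0.008,-0.168,-0.13],[0.1,-0.007,0.415],0],[[-0.008,-0.168,-0.13],[0.1,-0.007,0.415],0],[[-0.008,-0.168,-0.13],[0.1,-0.007,0.415],0],[[-0.008,-0.168,-0.13],[0.1,-0.007,0.415],0],[[-0.008,-0.168,-0.13],[0.1,-0.007,0.415],0],[[-0.008,-0.168,-0.13],[0.1,-0.007,0.415],0],[[-0.008,-0.168,-0.13],[0.1,-0.007,0.415],0]]'

```text
time: 23.23
eef_pos: [0.5935, 0.1944, 0.1772]
tcp_rot: [0.707, 0.02, -0.021, -0.707]
contact_force: [0.7, -0.3, -0.7]
opening: 0.12
```

Request:
jog_arm --deltas '[[[0,0,0],[0.005,0,0.008],0],[[0,0,0],[0.005,0,0.008],0]]'

```text
time: 23.4
eef_pos: [0.5973, 0.2054, 0.1742]
tcp_rot: [0.707, 0.02, -0.024, -0.707]
contact_force: [-0.8, -0.5, -0.5]
opening: 0.115
```

```bash
python3 gr.py 0 -27.5 .085
```

```text
t 23.40 pos [0.5973 0.2054 0.1742] zyaw 1.633 q [ 0.17  0.23  1.72  0.    1.2  -1.46] F [-0.8 -0.5 -0.5] op 0.115
[0.5976 0.201  0.085 ] [ 0.     0.004 -0.006] [ 0.0005  0.0892 -0.0044]
```

Request:
jog_arm --deltas '[[[0,0.004,-0.006],[0.0005,0.02,-0.0045],0],[[0,0.004,-0.006],[0.0005,0.05,-0.0045],0],[[0,0.004,-0.006],[0.0005,0.075,-0.0045],0],[[0,0.004,-0.006],[0.0005,0.0892,-0.0045],0],[[0,0.004,-0.006],[0.0005,0.0892,-0.0045],0],[[0,0.004,-0.006],[0.0005,0.0892,-0.0045],0]]'

```text
time: 23.9
eef_pos: [0.5968, 0.1998, 0.084]
tcp_rot: [0.707, 0.02, -0.021, -0.707]
contact_force: [-0.2, -0.3, 0.8]
opening: 0.117
```

```bash
python3 gr.py 0 -27.5 .027; python3 pic.py p1 250 130 400 260
```

```text
t 23.90 pos [0.5968 0.1998 0.084 ] zyaw 1.628 q [ 0.16  0.32  1.78 -0.    1.04 -1.47] F [-0.2 -0.3  0.8] op 0.117
[0.5976 0.201  0.027 ] [ 0.    -0.001 -0.002] [0.001  0.057  0.0012]
t 23.90 pos [0.5968 0.1998 0.084 ] zyaw 1.628 q [ 0.16  0.32  1.78 -0.    1.04 -1.47] F [-0.2 -0.3  0.8] op 0.117
```

View pics/p1.png

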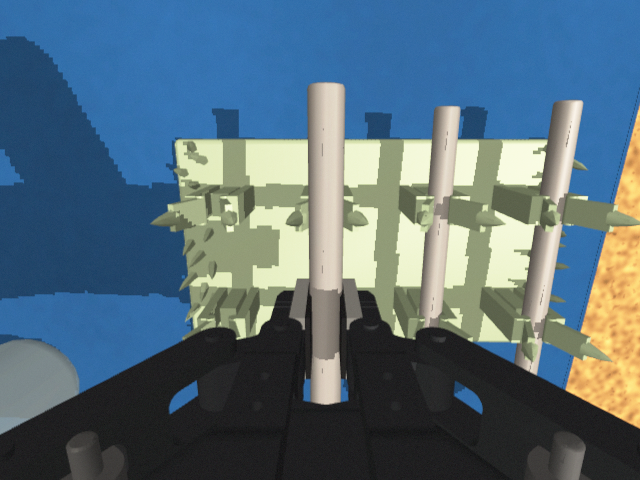

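View pics/p1_s.png

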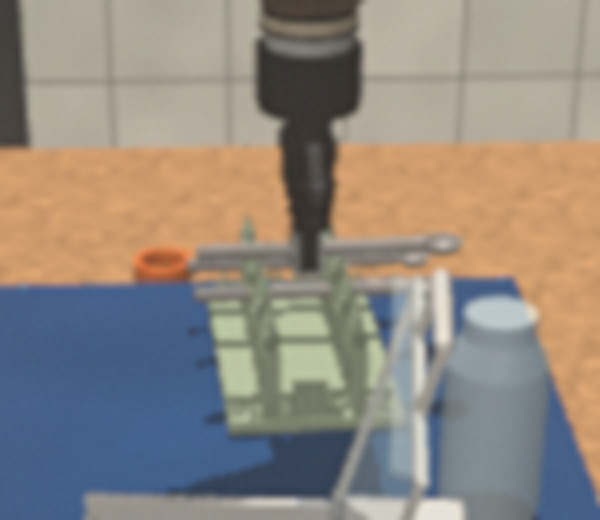

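Blade tips at 295 and 359 are centred on the handle. Pressing.

Request:
jog_arm --deltas '[[[0,0,-0.002],[0,0.012,0.0005],0],[[0,0,-0.002],[0,0.022,0.0005],0],[[0,0,-0.002],[0,0.03,0.0005],0],[[0,0,-0.002],[0,0.038,0.0005],0],[[0,0,-0.002],[0,0.046,0.0005],0],[[0,0,-0.002],[0,0.052,0.0005],0],[[0,0,-0.002],[0,0.058,0.0005],0],[[0,0,-0.002],[0,0.064,0.0005],0],[[0,0,-0.002],[0,0.066,0.0005],0],[[0,0,-0.002],[0,0.066,0.0005],0]]'

```text
time: 24.83
eef_pos: [0.5999, 0.201, 0.025]
tcp_rot: [0.707, 0.022, -0.019, -0.707]
contact_force: [-9.0, -3.2, 19.7]
opening: 0.116
```

Request:
jog_arm --deltas '[[[0,0,0],[0,0.001,0],0.33],[[0,0,0],[0,0.001,0],0.33],[[0,0,0],[0,0,0],0.33],[[0,0,0],[0,-0.03,0],0.33],[[0,0,0],[0,-0.07,0],0.33],[[0,0,0],[0,-0.11,0],0.33],[[0,0,0],[0,-0.14,0],0.33],[[0,0,0],[0,-0.14,0],0.33]]'

```text
time: 25.5
eef_pos: [0.6037, 0.202, 0.1734]
tcp_rot: [-0.706, -0.027, 0.014, 0.707]
contact_force: [0.7, 0.5, 1.5]
opening: 0.334
```

```bash
python3 pic.py p2; python3 rows.py; python3 go.py -22 -75 .16
```

```text
t 25.50 pos [0.6037 0.202  0.1734] zyaw 1.629 q [ 0.16  0.22  1.72 -0.    1.18 -1.46] F [0.7 0.5 1.5] op 0.334
-27.5 -80 33 top 50.8 y -27.5
-27.5 -58 126 top 51.3 y -27.4
-27.5 -15 112 top 51.2 y -27.4
-27.5 0 111 top 51.1 y -27.5
-27.5 15 111 top 51.2 y -27.4
-27.5 50 91 top 51.2 y -27.7
27.5 -80 54 top 51.0 y 26.9
27.5 -58 134 top 51.1 y 26.9
27.5 -15 121 top 51.2 y 27.0
27.5 0 108 top 51.2 y 26.9
27.5 15 109 top 51.0 y 27.1
27.5 50 93 top 51.2 y 27.1
82.5 -80 128 top 50.9 y 82.1
82.5 -58 150 top 51.0 y 82.1
82.5 -15 130 top 51.2 y 82.0
82.5 0 125 top 51.2 y 82.0
82.5 15 119 top 50.9 y 81.9
82.5 50 101 top 51.0 y 82.3
t 25.55 pos [0.602  0.2017 0.1697] zyaw 1.629 q [ 0.16  0.23  1.73 -0.    1.18 -1.46] F [ 0.   0.6 -0.1] op 0.328
[ 0.5198 -0.2531  0.16  ] [-0.002  0.169  0.013] [-0.1087  0.008  -0.4492]
```

View pics/p2.png

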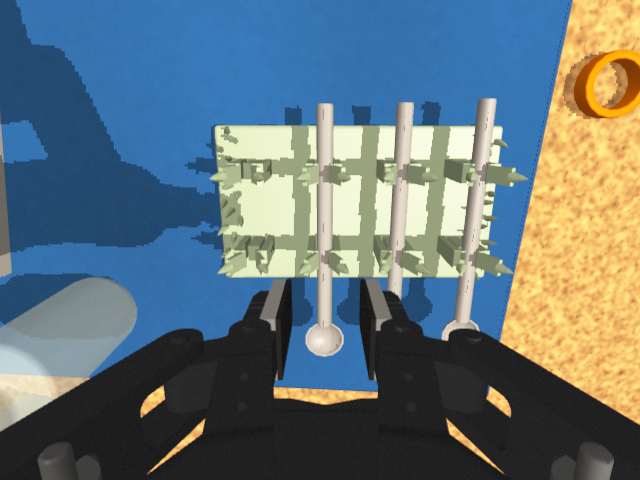

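Three are seated. Now the last slot, y=-75.

Request:
jog_arm --deltas '[[[0,0.169,0.013],[-0.109,0,-0.449],0.28],[[0,0.169,0.013],[-0.109,0,-0.449],0.28],[[0,0.169,0.013],[-0.109,0,-0.449],0.28],[[0,0.169,0.013],[-0.109,0,-0.449],0.28],[[0,0.169,0.013],[-0.109,0,-0.449],0.28],[[0,0.169,0.013],[-0.109,0,-0.449],0.28],[[0,0.169,0.013],[-0.109,0,-0.449],0.28],[[0,0.169,0.013],[-0.109,0,-0.449],0.28],[[0,0.169,0.013],[-0.109,0,-0.449],0.28],[[0,0.169,0.013],[-0.109,0,-0.449],0.28]]'

```text
time: 26.38
eef_pos: [0.5251, -0.2104, 0.1649]
tcp_rot: [-0.705, 0.04, -0.038, 0.707]
contact_force: [-0.0, -0.9, 0.0]
opening: 0.276
```

```bash
python3 go.py -22 -75 .1
```

```text
t 26.38 pos [ 0.5251 -0.2104  0.1649] zyaw 1.460 q [-0.56  0.09  1.89  0.    1.17 -2.02] F [-0.  -0.9  0. ] op 0.276
[ 0.5198 -0.2531  0.1   ] [-0.004  0.    -0.003] [-0.0003  0.0648 -0.0433]
```

Request:
jog_arm --deltas '[[[0,0,-0.003],[0,0.01,-0.035],0.28],[[0,0,-0.003],[0,0.035,-0.0433],0.28],[[0,0,-0.003],[0,0.06,-0.0433],0.28],[[0,0,-0.003],[0,0.06,-0.0433],0.28],[[0,0,-0.003],[0,0.06,-0.0433],0.28]]'

```text
time: 26.8
eef_pos: [0.5179, -0.2517, 0.101]
tcp_rot: [-0.703, 0.042, -0.037, 0.709]
contact_force: [0.0, 0.3, 0.4]
opening: 0.281
```

```bash
python3 pic.py q1; python3 spoons.py; python3 go.py -22 -75 .01
```

```text
t 26.80 pos [ 0.5179 -0.2517  0.101 ] zyaw 1.459 q [-0.63  0.19  1.9   0.    1.06 -2.09] F [0.  0.3 0.4] op 0.281
-75 -90 415 [-89.4 -76.2  33.6]
-75 -60 278 [-59.9 -76.1  33.6]
-75 -40 266 [-40.  -76.2  33.5]
-25 -90 120 [-87.8 -26.7  33.5]
25 -90 162 [-87.7  22.7  32.8]
75 -90 207 [-87.7  72.4  32.4]
t 26.85 pos [ 0.5194 -0.2523  0.1034] zyaw 1.460 q [-0.63  0.19  1.9   0.    1.06 -2.09] F [ 0.9 -0.4  0.1] op 0.282
[ 0.5198 -0.2531  0.01  ] [-0.005  0.    -0.003] [ 0.0008  0.0934 -0.0012]
```

View pics/q1.png

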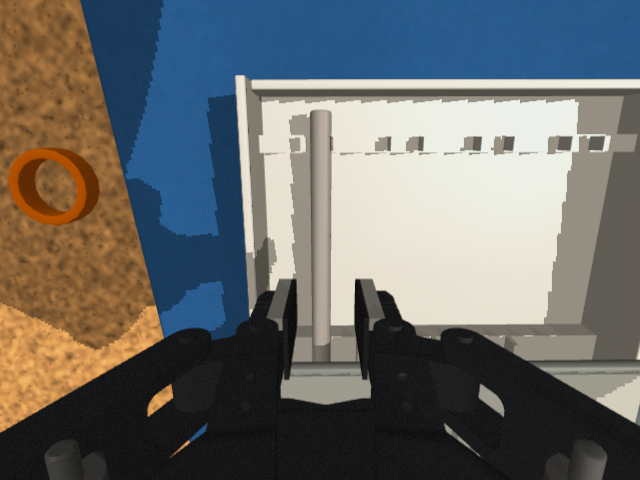

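The last handle is at column 321 between the jaws (290 and 360), with wall clearance on the left. I'll grip it.

Request:
jog_arm --deltas '[[[0,0,-0.003],[0.0008,0.035,-0.002],0.27],[[0,0,-0.003],[0.0008,0.07,-0.002],0.27],[[0,0,-0.003],[0.0008,0.087,-0.002],0.27],[[0,0,-0.003],[0.0008,0.094,-0.002],0.27],[[0,0,-0.003],[0.0008,0.094,-0.002],0.0],[[0,0,-0.003],[0.0008,0.094,-0.002],0.0],[[0,0,-0.003],[0.0008,0.094,-0.002],0.0],[[0,0,-0.003],[0.0008,0.094,-0.002],0.0]]'

```text
time: 27.52
eef_pos: [0.5208, -0.2542, 0.0108]
tcp_rot: [-0.705, 0.038, -0.04, 0.707]
contact_force: [0.2, -0.6, 0.3]
opening: 0.114
```

Request:
jog_arm --deltas '[[[0,0,0.05],[-0.002,-0.007,0],0],[[0,0,0.1],[-0.004,-0.013,0],0],[[0,0,0.15],[-0.006,-0.02,0],0],[[0,0,0.15],[-0.006,-0.02,0],0]]'

```text
time: 27.85
eef_pos: [0.5172, -0.2547, 0.0331]
tcp_rot: [-0.701, 0.089, 0.012, 0.708]
contact_force: [0.7, -0.8, 0.1]
opening: 0.114
```

```bash
python3 pic.py q2
```

```text
t 27.85 pos [ 0.5172 -0.2547  0.0331] zyaw 1.462 q [-0.6   0.36  1.84 -0.08  1.07 -2.02] F [ 0.7 -0.8  0.1] op 0.114
```

View pics/q2.png

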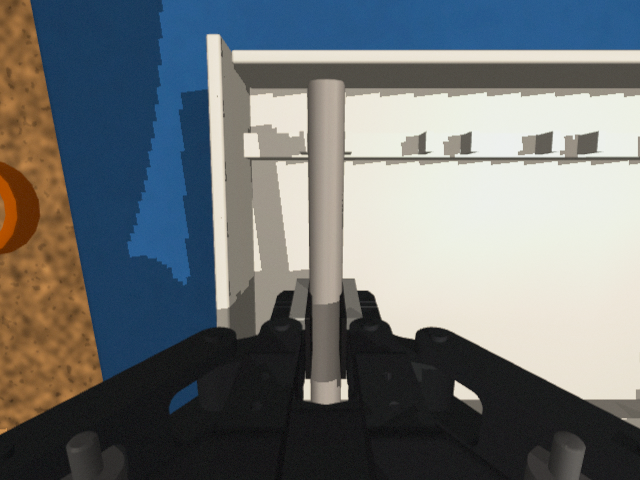

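The last handle's end is raised (326,82). Draw and lift.

Request:
jog_arm --deltas '[[[0,0,0],[-0.02,0,0],0],[[0,0,0],[-0.045,0,0],0],[[0,0,0],[-0.065,0,0],0],[[0,0,0],[-0.075,0,0],0],[[0,0,0],[-0.078,-0.02,0],0],[[0,0,0],[-0.083,-0.055,0],0],[[0,0,0],[-0.088,-0.09,0],0],[[0,0,0],[-0.094,-0.125,0],0],[[0,0,0],[-0.094,-0.135,0],0]]'

```text
time: 28.65
eef_pos: [0.4457, -0.2485, 0.1856]
tcp_rot: [-0.703, 0.086, 0.009, 0.706]
contact_force: [0.8, -0.3, 1.1]
opening: 0.115
```

```bash
python3 pic.py q3; python3 gr.py 0 -82.5 .18
```

```text
t 28.65 pos [ 0.4457 -0.2485  0.1856] zyaw 1.462 q [-0.67  0.02  1.93 -0.08  1.31 -2.11] F [ 0.8 -0.3  1.1] op 0.115
t 28.70 pos [ 0.4462 -0.2487  0.1855] zyaw 1.462 q [-0.67  0.02  1.93 -0.08  1.31 -2.11] F [ 0.9 -0.4  1.3] op 0.119
[0.6008 0.1461 0.18  ] [-0.008 -0.167 -0.133] [ 0.1102 -0.0107  0.4094]
```

View pics/q3.png

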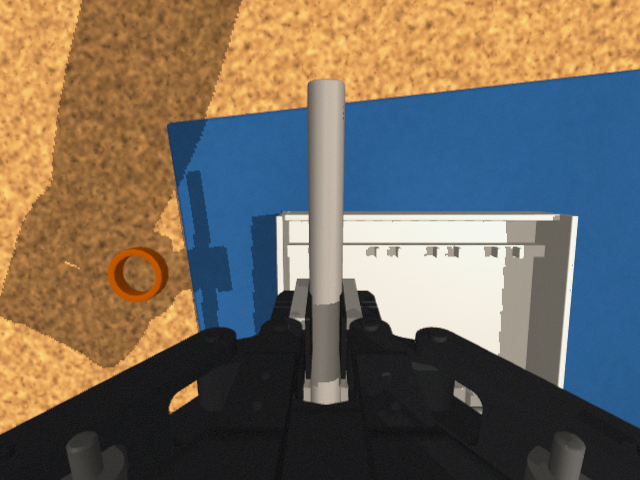

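Request:
jog_arm --deltas '[[[-0.008,-0.167,-0.133],[0.11,-0.02,0.409],0],[[-0.008,-0.167,-0.133],[0.11,-0.02,0.409],0],[[-0.008,-0.167,-0.133],[0.11,-0.02,0.409],0],[[-0.008,-0.167,-0.133],[0.11,-0.02,0.409],0],[[-0.008,-0.167,-0.133],[0.11,-0.02,0.409],0],[[-0.008,-0.167,-0.133],[0.11,-0.02,0.409],0],[[-0.008,-0.167,-0.133],[0.11,-0.02,0.409],0],[[-0.008,-0.167,-0.133],[0.11,-0.02,0.409],0],[[-0.008,-0.167,-0.133],[0.11,-0.02,0.409],0],[[-0.008,-0.167,-0.133],[0.11,-0.02,0.409],0]]'

```text
time: 29.53
eef_pos: [0.5988, 0.1418, 0.1866]
tcp_rot: [0.707, 0.02, -0.022, -0.707]
contact_force: [-0.3, -1.2, -0.5]
opening: 0.11
```

Request:
jog_arm --deltas '[[[0,0,0],[0.005,0,0.008],0],[[0,0,0],[0.005,0,0.008],0]]'

```text
time: 29.7
eef_pos: [0.6027, 0.1529, 0.1837]
tcp_rot: [-0.707, -0.02, 0.024, 0.707]
contact_force: [-0.9, 0.1, -1.0]
opening: 0.114
```

```bash
python3 gr.py 0 -82.5 .085
```

```text
t 29.70 pos [0.6027 0.1529 0.1837] zyaw 1.633 q [ 0.09  0.2   1.73  0.    1.22 -1.55] F [-0.9  0.1 -1. ] op 0.114
[0.6008 0.1461 0.085 ] [-0.001  0.004 -0.006] [-0.0017  0.0987 -0.0067]
```

Request:
jog_arm --deltas '[[[0,0.004,-0.006],[-0.001,0.02,-0.006],0],[[0,0.004,-0.006],[-0.001,0.05,-0.006],0],[[0,0.004,-0.006],[-0.001,0.08,-0.006],0],[[0,0.004,-0.006],[-0.001,0.0987,-0.006],0],[[0,0.004,-0.006],[-0.001,0.0987,-0.006],0],[[0,0.004,-0.006],[-0.001,0.0987,-0.006],0]]'

```text
time: 30.2
eef_pos: [0.5996, 0.1455, 0.0828]
tcp_rot: [-0.707, -0.018, 0.022, 0.707]
contact_force: [0.1, -0.0, 0.8]
opening: 0.114
```

```bash
python3 gr.py 0 -82.5 .027; python3 pic.py r1 250 130 400 260
```

```text
t 30.20 pos [0.5996 0.1455 0.0828] zyaw 1.628 q [ 0.07  0.3   1.81  0.    1.04 -1.55] F [ 0.1 -0.   0.8] op 0.114
[0.6008 0.1461 0.027 ] [-0.    -0.001 -0.005] [0.0015 0.0558 0.0006]
t 30.20 pos [0.5996 0.1455 0.0828] zyaw 1.628 q [ 0.07  0.3   1.81  0.    1.04 -1.55] F [ 0.1 -0.   0.8] op 0.114
```

View pics/r1.png

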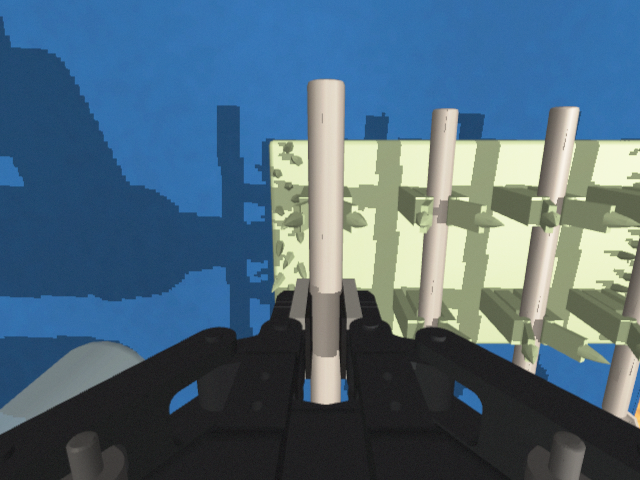

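View pics/r1_s.png

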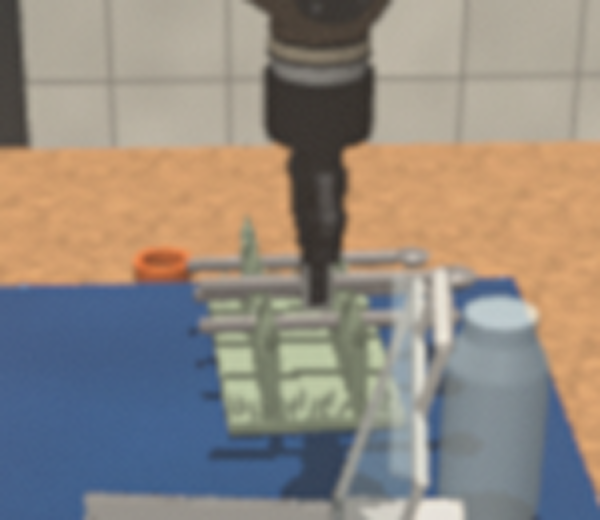

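Blade tips at 294 and 358 are centred, and the bottle is well clear of the bowl. Pressing.

Request:
jog_arm --deltas '[[[0,0,-0.005],[0,0.012,0.0005],0],[[0,0,-0.005],[0,0.022,0.0005],0],[[0,0,-0.005],[0,0.03,0.0005],0],[[0,0,-0.005],[0,0.038,0.0005],0],[[0,0,-0.005],[0,0.046,0.0005],0],[[0,0,-0.005],[0,0.052,0.0005],0],[[0,0,-0.005],[0,0.058,0.0005],0],[[0,0,-0.005],[0,0.063,0.0005],0],[[0,0,-0.005],[0,0.065,0.0005],0],[[0,0,-0.005],[0,0.065,0.0005],0]]'

```text
time: 31.13
eef_pos: [0.6033, 0.1464, 0.0261]
tcp_rot: [0.707, 0.023, -0.018, -0.707]
contact_force: [-9.5, -3.6, 22.5]
opening: 0.116
```

Request:
jog_arm --deltas '[[[0,0,0],[0,0.001,0],0.33],[[0,0,0],[0,0.001,0],0.33],[[0,0,0],[0,0,0],0.33],[[0,0,0],[0,-0.03,0],0.33],[[0,0,0],[0,-0.07,0],0.33],[[0,0,0],[0,-0.11,0],0.33],[[0,0,0],[0,-0.145,0],0.33],[[0,0,0],[0,-0.18,0],0.33],[[0,0,0],[0,-0.2,0],0.33]]'

```text
time: 31.88
eef_pos: [0.6035, 0.1468, 0.2302]
tcp_rot: [-0.707, -0.025, 0.017, 0.707]
contact_force: [0.5, -0.2, 0.8]
opening: 0.332
```

```bash
python3 pic.py r2 190 130 400 310; python3 rows.py
python3 - <<'E'
from st import *
c=ctrl.read_camera("scene"); np.savez("r_scene.npz",**c); crop(c,"pics/r2_sc.png",130,140,330,290,4)
c=ctrl.read_camera("side"); np.savez("r_side.npz",**c)
E
```

```text
t 31.88 pos [0.6035 0.1468 0.2302] zyaw 1.629 q [ 0.08  0.15  1.7  -0.    1.28 -1.55] F [ 0.5 -0.2  0.8] op 0.332
-82.5 -80 35 top 51.4 y -82.6
-82.5 -58 95 top 51.2 y -82.8
-82.5 -15 72 top 51.6 y -82.2
-82.5 0 71 top 51.1 y -82.2
-82.5 15 75 top 51.4 y -82.3
-82.5 50 65 top 51.1 y -82.3
-27.5 -80 23 top 50.9 y -28.2
-27.5 -58 93 top 51.1 y -27.8
-27.5 -15 80 top 51.2 y -27.7
-27.5 0 73 top 51.2 y -27.7
-27.5 15 73 top 51.3 y -27.7
-27.5 50 67 top 51.2 y -27.7
27.5 -80 42 top 51.0 y 26.8
27.5 -58 101 top 51.2 y 26.6
27.5 -15 81 top 51.3 y 26.8
27.5 0 77 top 51.3 y 27.0
27.5 15 73 top 51.2 y 26.9
27.5 50 72 top 50.9 y 26.8
82.5 -80 94 top 50.7 y 81.9
82.5 -58 105 top 50.8 y 81.7
82.5 -15 90 top 50.7 y 81.8
82.5 0 87 top 51.1 y 81.6
82.5 15 90 top 50.9 y 81.7
82.5 50 80 top 51.1 y 81.7
t 31.98 pos [0.6047 0.1469 0.2311] zyaw 1.629 q [ 0.08  0.15  1.7  -0.    1.28 -1.55] F [0.2 0.7 0.9] op 0.331
```

View pics/r2.png

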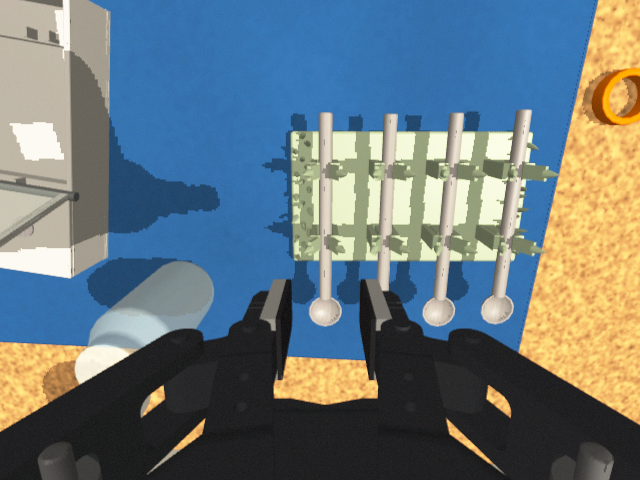

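View pics/r2_s.png

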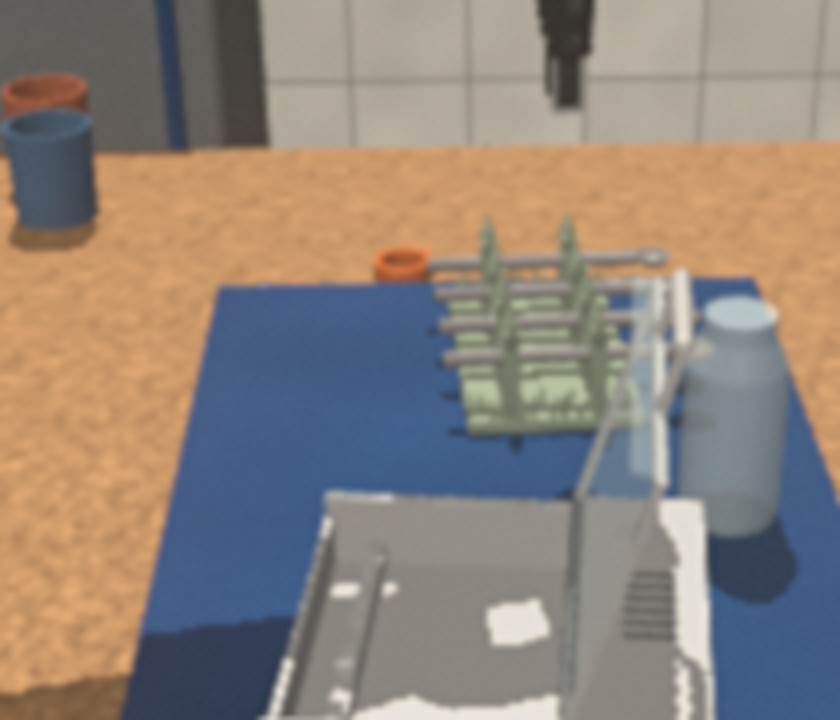

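View pics/r2_sc.png

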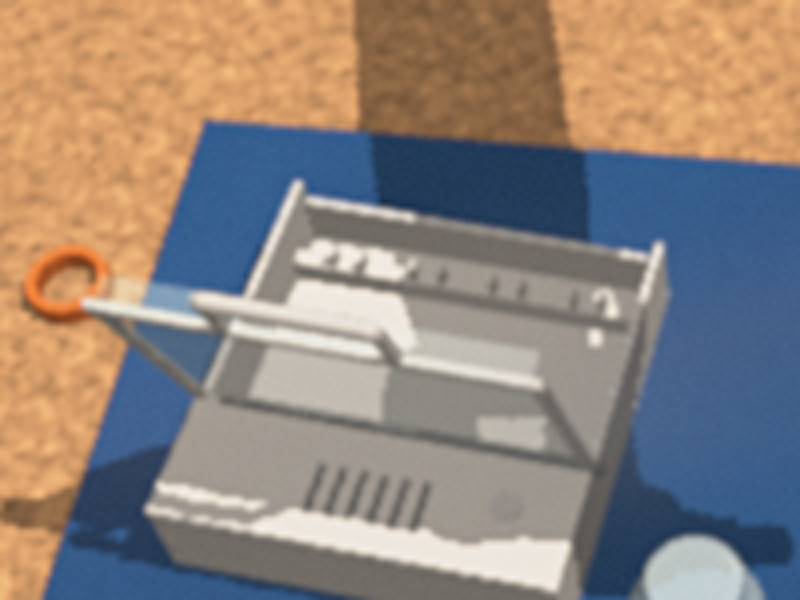

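All four handles are level, with tops at 51 mm in every row, and the case is empty. Now for the lid: the bar stands at about (0.64, -0.19, 0.264).

Run:
```python
from st import *
print(delta(s,[.639,-.1896,.31],Rt(CY)))
```

```text
t 32.08 pos [0.6018 0.1466 0.225 ] zyaw 1.629 q [ 0.08  0.15  1.71 -0.    1.28 -1.55] F [-0.6 -0.8 -0.4] op 0.334
(array([-0.004,  1.74 ,  0.004]), array([ 0.018 , -0.0848, -0.3378]))
```

Request:
jog_arm --deltas '[[[0,1.74,0],[0,-0.085,-0.02],0.3],[[0,1.74,0],[0,-0.085,-0.04],0.3],[[0,1.74,0],[0.018,-0.085,-0.338],0.3],[[0,1.74,0],[0.018,-0.085,-0.338],0.3],[[0,1.74,0],[0.018,-0.085,-0.338],0.3],[[0,1.74,0],[0.018,-0.085,-0.338],0.3],[[0,1.74,0],[0.018,-0.085,-0.338],0.3],[[0,1.74,0],[0.018,-0.085,-0.338],0.3],[[0,1.74,0],[0.018,-0.085,-0.338],0.3],[[0,1.74,0],[0.018,-0.085,-0.338],0.3]]'

```text
time: 32.92
eef_pos: [0.6378, -0.1951, 0.3053]
tcp_rot: [0.583, -0.401, 0.4, -0.583]
contact_force: [-0.4, -0.4, -0.7]
opening: 0.302
```

Run:
```python
from st import *
print(delta(s,[.639,-.1896,.31],Rt(CY)))
```

```text
t 32.92 pos [ 0.6378 -0.1951  0.3053] zyaw 0.368 q [-0.45  0.22  1.49 -0.    1.44 -0.82] F [-0.4 -0.4 -0.7] op 0.302
(array([ 0.001,  0.479, -0.001]), array([-0.0047, -0.0047,  0.0031]))
```

Request:
jog_arm --deltas '[[[0,0.479,0],[-0.005,-0.005,0.003],0.3],[[0,0.479,0],[-0.005,-0.005,0.003],0.3],[[0,0.479,0],[-0.005,-0.005,0.003],0.3],[[0,0.479,0],[-0.005,-0.005,0.003],0.3],[[0,0.479,0],[-0.005,-0.005,0.003],0.3]]'

```text
time: 33.33
eef_pos: [0.6379, -0.1892, 0.306]
tcp_rot: [-0.472, 0.53, -0.525, 0.47]
contact_force: [-0.0, -0.5, 0.0]
opening: 0.298
```

```bash
python3 pic.py s1
python3 - <<'E'
from st import *
c=load("last_w.npz");I=cloud(c,c["mount"]);P=cloud(c,wristT(c,load("last_st.npz")))
m=(P[...,2]>.245)&(P[...,2]<.29)&(c["range_z"]>.1)&(abs(I[...,2])<.025)&(I[...,1]>-.03)
ys,xs=np.nonzero(m);print(m.sum(),xs.min(),xs.max(),ys.min(),ys.max(),I[m].mean(0)*1000,P[m].mean(0),np.percentile(P[m][:,2],95))
E
```

```text
t 33.33 pos [ 0.6379 -0.1892  0.306 ] zyaw -0.113 q [-0.44  0.22  1.49  0.    1.44 -0.33] F [-0.  -0.5  0. ] op 0.298
t 33.38 pos [ 0.638  -0.1891  0.3065] zyaw -0.109 q [-0.44  0.22  1.49  0.    1.44 -0.33] F [-0.5 -0.6 -0.6] op 0.302
2633 321 342 176 329 [-0.54531889 41.54710586  5.40265811] [ 0.6430452  -0.18908686  0.26437259] 0.2668050754419292
```

View pics/s1.png

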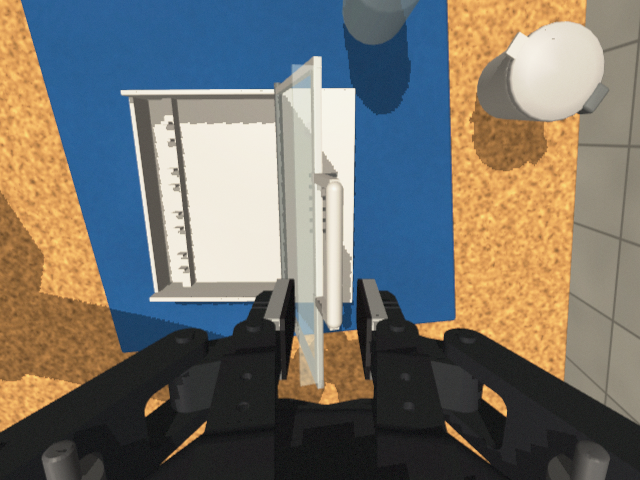

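Request:
jog_arm --deltas '[[[0,0,0],[0,0.03,0.0055],0.3],[[0,0,0],[0,0.06,0.0055],0.3],[[0,0,0],[0,0.08,0.0055],0.3],[[0,0,0],[0,0.08,0.0055],0.3],[[0,0,0],[0,0.08,0.0055],0],[[0,0,0],[0,0.08,0.0055],0],[[0,0,0],[0,0.08,0.0055],0],[[0,0,0],[0,0.08,0.0055],0]]' --force 30

```text
time: 34.05
eef_pos: [0.6423, -0.1892, 0.2256]
tcp_rot: [-0.473, 0.529, -0.523, 0.471]
contact_force: [-0.9, -0.6, -8.2]
opening: 0.104
```

```bash
python3 arc.py 1.7 1.58 1.46 1.34 1.22 1.1 .98 .86 .74 .62
```

```text
t 34.05 pos [ 0.6423 -0.1892  0.2256] zyaw -0.108 q [-0.44  0.27  1.57 -0.    1.31 -0.33] F [-0.9 -0.6 -8.2] op 0.104
1.849438376184596 0.19255304281756852
1.7 [-0.0001, -0.007, -0.028]
1.58 [-0.0002, -0.0084, -0.0513]
1.46 [-0.0002, -0.007, -0.0745]
1.34 [-0.0003, -0.0029, -0.0974]
1.22 [-0.0003, 0.004, -0.1196]
1.1 [-0.0003, 0.0135, -0.1408]
0.98 [-0.0004, 0.0254, -0.1608]
0.86 [-0.0004, 0.0397, -0.1792]
0.74 [-0.0004, 0.056, -0.1957]
0.62 [-0.0004, 0.0742, -0.2102]
```

Request:
jog_arm --deltas '[[[0,0,0],[0,-0.006,-0.028],0],[[0,0,0],[0,-0.0075,-0.0513],0],[[0,0,0],[0,-0.006,-0.0745],0],[[0,0,0],[0,-0.002,-0.0974],0],[[0,0,0],[0,0.0045,-0.1196],0],[[0,0,0],[0,0.014,-0.1408],0],[[0,0,0],[0,0.0257,-0.1608],0],[[0,0,0],[0,0.04,-0.1792],0],[[0,0,0],[0,0.056,-0.1957],0],[[0,0,0],[0,0.0742,-0.2102],0]]'

```text
time: 34.88
eef_pos: [0.4347, -0.1669, 0.1576]
tcp_rot: [0.472, -0.526, 0.526, -0.472]
contact_force: [2.2, 1.2, 1.0]
opening: 0.099
```

```bash
python3 arc.py .58 .48 .38 .28 .18 .1 .05 0 -.03
```

```text
t 34.88 pos [ 0.4347 -0.1669  0.1576] zyaw -0.108 q [-0.59 -0.14  2.13  0.    1.15 -0.48] F [2.2 1.2 1. ] op 0.099
0.643486633313061 0.19516686476722442
0.58 [-0.0, 0.0108, -0.0061]
0.48 [-0.0, 0.0275, -0.016]
0.38 [-0.0, 0.0451, -0.024]
0.28 [-0.0001, 0.0635, -0.0303]
0.18 [-0.0001, 0.0824, -0.0348]
0.1 [-0.0001, 0.0977, -0.0369]
0.05 [-0.0001, 0.1074, -0.0377]
0.0 [-0.0001, 0.1171, -0.0379]
-0.03 [-0.0001, 0.1229, -0.0378]
```

Request:
jog_arm --deltas '[[[0,0,0],[0,0.0108,-0.0061],0],[[0,0,0],[0,0.0275,-0.016],0],[[0,0,0],[0,0.0451,-0.024],0],[[0,0,0],[0,0.0635,-0.0303],0],[[0,0,0],[0,0.0824,-0.0348],0],[[0,0,0],[0,0.0977,-0.0369],0],[[0,0,0],[0,0.1074,-0.0377],0],[[0,0,0],[0,0.1171,-0.0379],0],[[0,0,0],[0,0.119,-0.0379],0],[[0,0,0],[0,0.12,-0.0379],0]]'

```text
time: 35.72
eef_pos: [0.3966, -0.1627, 0.0385]
tcp_rot: [-0.473, 0.527, -0.525, 0.472]
contact_force: [-9.8, 3.6, 9.9]
opening: 0.103
```

```bash
python3 arc.py 0
python3 - <<'E'
from st import *
c=ctrl.read_camera("side");np.savez("t_side.npz",**c);crop(c,"pics/t_s.png",220,190,370,320,5)
E
```

```text
t 35.72 pos [ 0.3966 -0.1627  0.0385] zyaw -0.107 q [-0.63 -0.04  2.28 -0.    0.9  -0.52] F [-9.8  3.6  9.9] op 0.103
-0.010174769097632534 0.19437342081427247
0.0 [-0.0, -0.002, 0.0004]
t 35.72 pos [ 0.3966 -0.1627  0.0385] zyaw -0.107 q [-0.63 -0.04  2.28 -0.    0.9  -0.52] F [-9.8  3.6  9.9] op 0.103
```

View pics/t_s.png

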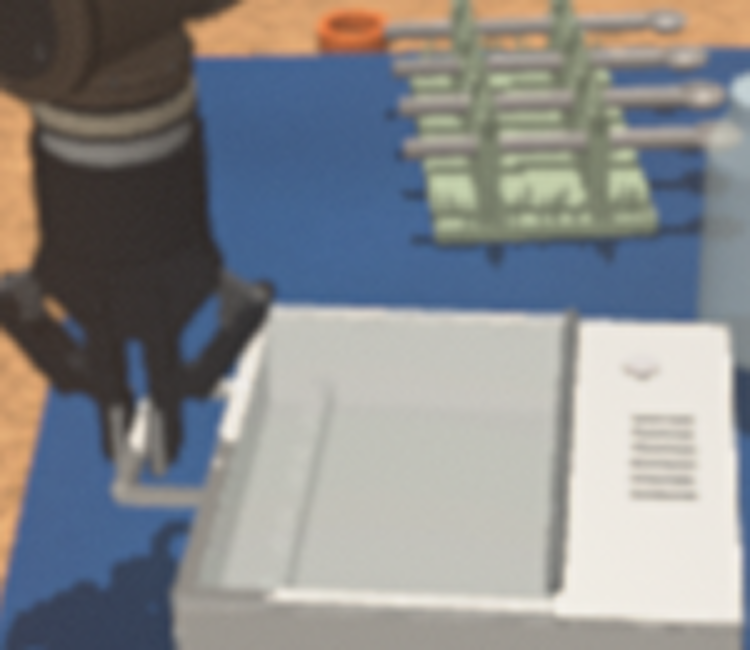

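The lid is down with 10 N on it. I'll press a little more, let go, retreat and check.

Request:
jog_arm --deltas '[[[0,0,0],[0,0.005,0.001],0],[[0,0,0],[0,0.009,0.001],0],[[0,0,0],[0,0.009,0.001],0],[[0,0,0],[0,0.007,0.001],0.3],[[0,0,0],[0,0.005,0.001],0.3],[[0,0,0],[0,0.003,0.001],0.3]]'

```text
time: 36.27
eef_pos: [0.3997, -0.1642, 0.0374]
tcp_rot: [0.472, -0.526, 0.527, -0.472]
contact_force: [0.7, -0.4, -0.3]
opening: 0.301
```

Request:
jog_arm --deltas '[[[0,0,0],[0,-0.02,0],0.3],[[0,0,0],[0,-0.05,0],0.3],[[0,0,0],[0,-0.09,0],0.3],[[0,0,0],[0,-0.12,0],0.3],[[0,0,0],[0,-0.15,0],0.3],[[0,0,0],[0,-0.15,0],0.3]]'

```text
time: 36.77
eef_pos: [0.4037, -0.1668, 0.1956]
tcp_rot: [0.471, -0.52, 0.532, -0.474]
contact_force: [1.3, 0.0, 0.9]
opening: 0.301
```

```bash
python3 pic.py u1
python3 - <<'E'
from st import *
c=load("last_w.npz");P=cloud(c,wristT(c,load("last_st.npz")));w=(P-CO)@rz(CY)*1000
m=(w[...,0]>-158)&(w[...,0]<-146)&(abs(w[...,1])<38)&(w[...,2]>20)&(c["range_z"]>.1)
print("bar",m.sum(),w[m].mean(0),np.percentile(w[m][:,2],95))
for y in (60,100,105,110):
  for x in (-110,-60,0,60,90):
    k=(abs(w[...,0]-x)<5)&(abs(w[...,1]-y)<3)&(c["range_z"]>.1)
    if k.sum()>5: print(x,y,np.percentile(w[k][:,2],95).round(1))
c=ctrl.read_camera("side");np.savez("t_side.npz",**c);crop(c,"pics/u_s.png",220,190,370,320,5)
c=ctrl.read_camera("scene");np.savez("t_scene.npz",**c);crop(c,"pics/u_sc.png",120,140,320,290,4);cv2.imwrite("pics/u_full.png",c["pixels"])
E
```

```text
t 36.77 pos [ 0.4037 -0.1668  0.1956] zyaw -0.107 q [-0.62 -0.26  2.16  0.    1.23 -0.52] F [1.3 0.  0.9] op 0.301
t 36.82 pos [ 0.4024 -0.166   0.1924] zyaw -0.107 q [-0.63 -0.26  2.16 -0.    1.23 -0.52] F [ 0.5  0.  -0.4] op 0.300
bar 1147 [-153.43593616    1.20855695   61.58269223] 63.20249970187421
-110 60 61.7
-60 60 60.8
0 60 60.3
60 60 60.2
90 60 59.7
-110 100 61.3
-60 100 60.3
0 100 60.8
60 100 60.3
-110 105 61.8
-60 105 61.0
0 105 60.9
60 105 60.3
-110 110 61.6
-60 110 61.6
0 110 61.6
60 110 60.4
```

View pics/u1.png

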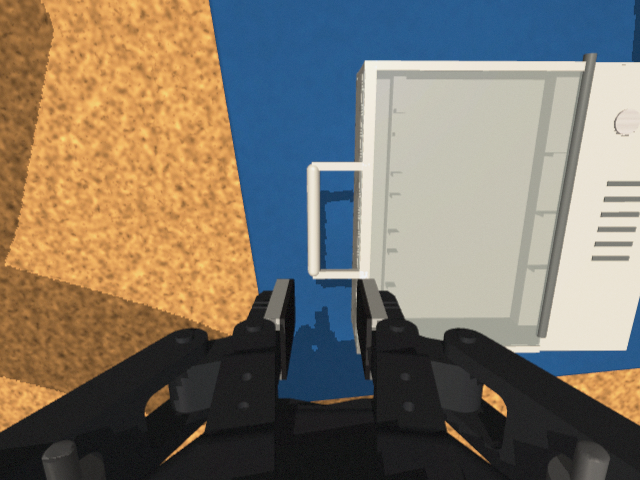

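View pics/u_s.png

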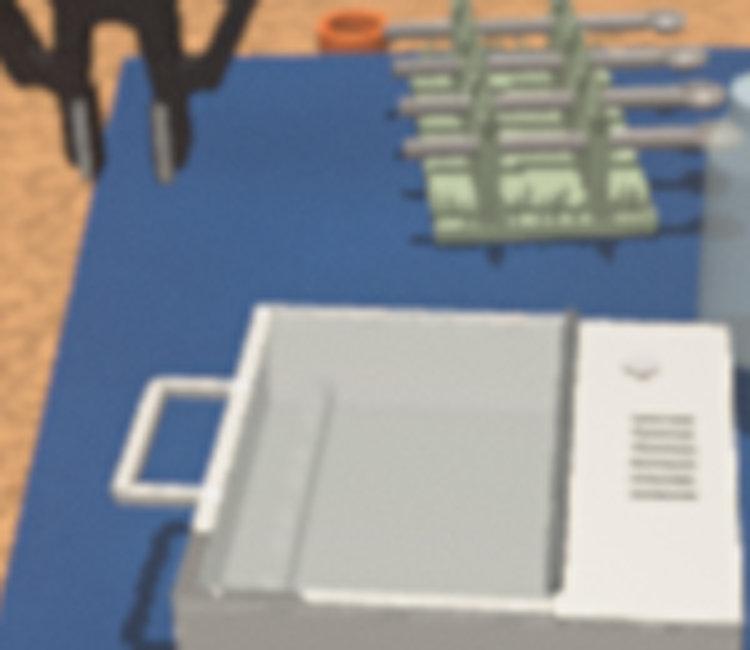

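View pics/u_full.png

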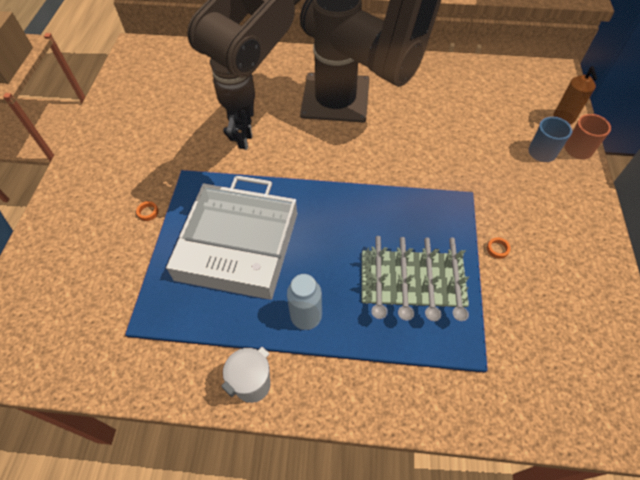

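Run:
```python
from st import *
a=load("a_scene.npz");c=load("t_scene.npz")
for b in ((275,270,335,335),(130,195,165,225),(480,230,520,265)):
    print(b,cv2.absdiff(a["pixels"],c["pixels"])[b[1]:b[3],b[0]:b[2]].mean().round(1))
P=cloud(c);w=(P-RKO)@rz(RKY)*1000
for y in (-82.5,-27.5,27.5,82.5):
    print(y,[np.percentile(w[k][:,2],85).round(1) if (k:=(abs(w[...,1]-y)<5)&(abs(w[...,0]-x)<6)&(w[...,2]>30)).sum()>3 else None for x in(-75,0,75,98)])
print(ctrl.sign_off())
```

```text
t 36.92 pos [ 0.3999 -0.1642  0.1877] zyaw -0.107 q [-0.63 -0.26  2.17 -0.    1.23 -0.52] F [ 0.1 -0.6  0.1] op 0.301
(275, 270, 335, 335) 3.2
(130, 195, 165, 225) 20.6
(480, 230, 520, 265) 3.9
-82.5 [np.float64(54.7), np.float64(54.3), np.float64(55.0), np.float64(46.1)]
-27.5 [np.float64(54.2), np.float64(53.3), np.float64(54.9), np.float64(46.4)]
27.5 [np.float64(54.2), np.float64(54.8), np.float64(54.2), np.float64(46.3)]
82.5 [np.float64(54.1), np.float64(54.1), np.float64(54.4), np.float64(45.2)]
the job is handed in; nothing more can be done
None
```

I handed the job in at about 37 s of the 208 s. All four spoons were present and each is now pressed into its own row of the rack. The lid is shut and the gripper is clear of everything. No verdict came back.

**Last checks**
- **Spoons:** all four handles are level, with tops 51 mm above the rack's underside (52 expected), straight after the last press. A final look from the scene camera also found them level, at 53–55 mm. Each press ended on a hard stop with about 20–27 N on the wrist.
- **Lid:** the grip bar's top reads 63 mm above the case's underside, against 63.5 mm for a shut lid, and the lid top lies level.
- **Bottle and rings:** I never went near them, and they sit at the same pixels as at the start. The picture around the left ring (ring0) did differ from the first one. I put that down to the arm's shadow but did not check further.

**What disagreed**
- **Missed first pinch:** the fingers closed on nothing above the lid bar. The wrist camera puts the fingertips about 24 mm short of the reported tool point, so I worked from that offset afterwards.
- **Camera heights:** the wrist camera read the spoon handles in the case about 3 mm low.

I saw no knocked spoon and no slackening of the grip.

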